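Load a square pot foot into the marking press

ROBOT

A 6-joint arm with a two-finger parallel gripper is mounted at the origin on the work surface. World frame = base frame: x ahead of the robot, y to its left, z up, the work surface at z = 0. Lengths are in m, angles in rad, forces in N, time in s.
With the tool pointing down it reaches from about 0.375 to 0.9 m from the base axis. Payload 3.1 kg.
Tool frame: the origin (TCP) lies between the finger pads; the fingertips stand 17 mm ahead of it and the grasp point (between the pads) lies 2 mm behind it; z points along the fingers, x is the direction in which the jaws open and shut, and the axes are right-handed (so a half turn about z gives the same grasp; the last joint's range is limited). The gripper opens to 87 mm and grips with 3 to 60 N. Pads are 19 mm wide; open, the fingers measure 117 mm over their backs; the gripper's body (75 mm by 190 mm) begins 51 mm behind the grasp point.
Start: joints at [0.981, 0.527, 1.433, -0, 1.181, -0.178], TCP at [0.25, 0.573, 0.24] pointing down, gripper open.
Joint ranges: [-3.08, 3.08], [-0.75, 2.2], [0.22, 2.44], [-1.43, 4.57], [0, 2.65], [-2.85, 2.85]. Speed limits (rad/s): [2.79, 2.79, 3.14, 3.14, 3.14, 3.14].

INTERFACE

Orientations are given as a rotation vector (axis times angle).
In Python, from bench import robot, optics gives the robot as it stands. The module is installed in compiled form; this text tells all that it offers.
- The arm moves only by the tool move_arm, never from a script. Its argument "rows" is a list of rows, each a list of 7 numbers: the shift along the tool's x, y, z as a fraction of full scale, then the turn, a rotation vector about the tool's x, y, z as a fraction of full scale, then the gripper command: -1 is shut, 1 is fully open, values between are in proportion. A call has 1 to 8 rows; each row is the pose to reach, as a shift and turn from the pose commanded when the call began, along the tool's axes at that moment, turning the shorter way round; what a row does not reach only later rows make up. Full scale, the value 1, is 0.6 m for a shift and 180 degrees for a turn. A row lasts 1/10 s, in which the tool goes at most 50 mm and 8.59 degrees, less where a joint would pass 70% of its speed; a pose out of reach is approached as far as the arm can. A call with a number of a shift or a turn outside -1 to 1 is refused whole. A call with a gripper value outside its range is refused whole. The fingers move at their own pace and stop on an object; the grip force is fixed at half the most. Time passes only in rows, so rows that repeat a pose let the fingers close. It gives the time, the measured TCP pose, the force and the opening at its end, in the units of the state.
- robot.get_obs(): the state, without advancing time (a new reading comes with each control period).
- optics.get_image(name): name is "scene" or "top" or "wrist"; returns the picture (400x640x3 uint8, red, green, blue); there is no depth.
- optics.camera_model(name): a dict with "fx", "fy", "cx", "cy" (pixels), "xyz" and "attitude" of the camera in the world. Camera axes: x right, y down, z forward; pixel columns grow to the right and rows downward; lengths in m; the calibration is good to about 2 mm. A picture is of the moment at which its call begins: read the wrist's pose just before it. camera_model takes no time and is no camera call; for the wrist camera it gives the pose at the moment of the call.
- robot.hand_in(): hands the job in, once; it reports no verdict.
The state is a dict: "time_s": time; "joint_positions": joint angles; "joint_vel": joint speeds; "joint_torque": joint torques, N m; "position": TCP position; "ee_rot": TCP orientation; "force": force on the tool from outside, world axes, zero at the start; "torque": the same for the moment, N m; "opening": finger opening in m.
Only numpy, scipy, OpenCV 4.12 (cv2) and the standard library are available. Lean on these libraries where they do the work, as an engineer would, in place of code of your own. Each camera call takes 0.05 s, during which the arm holds its last target.

TASK

Turn the press's sloping rotary table until the square die faces the yellow pointer, then set the square ceramic pot foot into that die, lying flat on the bottom of the cavity, and let go. Place it rather than dropping it, and leave the other pot feet, pots and things on the bench where they are.

Things in the scene. Friction and masses are not known exactly. Their poses are not given: they have to be found in the camera images.
- press: Green fixed marking press with a round table, 300 mm across, sloping at 30 degrees. Origin on the bench under the table's centre, z up; its -x is level and points to the low front side, where a yellow pointer (30 x 16 mm) on the rim marks the loading point. On its +x side, 170 mm off, a 370 mm high column carries a sloping arm and stamp over the rear die.
- carousel (a joint): Angle of the sloping rotary table, rad: 0 when the square die faces the yellow pointer exactly, growing counter-clockwise as seen from above its face; within about 0.1 of 0 counts as facing. Turns between stops at -3 and 3 against friction of about 0.6 N m, stays where left, no detents.
- hub (a point): Centre of the rotary table's face (a cap 44 mm wide, 10 mm high stands here). z: normal of the face, leaning 30 degrees to the front; x (from square die to hub) and y lie in the face and turn with it. Besides the square die, a round one (52 mm) and an oblong one (38 x 62 mm) sit 120 degrees either way round.
- square_nest (a point): Nominal cavity centre of the square die, on its top face, 85 mm from the hub, 13 mm above the table's face; axes as hub. Dark steel block 80 x 80 x 13 mm, cavity 52 x 52 mm, 9 mm deep, sides along x, y, slight chamfer. The block is clamped in a radial slot: its true centre is up to 5 mm off this point along x either way (exact in y), not reported; it holds fast under 80 N.
- index_post (a point): Centre of the top of one of three equal black round posts for turning the table: 16 mm diameter, standing 45 mm out of the face, 125 mm from the hub; axes as hub. This one is 60 degrees clockwise of the square die (seen from above the face), the others 60 degrees counter-clockwise of it and opposite it.
- square_foot_center (a point): Centre (half-way up) of the square pot foot to load: white ceramic block 50 x 50 x 22 mm, about 0.11 kg, axes along its sides, z up, lying flat on the bench. Seated, it stands 13 mm proud of the die and its centre is 2 mm above the die's upper face.
- round_foot_center (a point): Centre of the round white pot foot, 50 mm diameter, 22 mm high, loose on the bench; leave it.
- bar_foot_center (a point): Centre of the oblong white pot foot, 36 x 60 (its y) x 22 mm, loose on the bench; leave it.
- blue_pot: Blue glazed pot, 130 mm wide, 85 mm high, loose; origin under its centre; leave it.
- green_pot: Dark green glazed pot, 130 mm wide, 80 mm high, loose; origin under its centre; leave it.
- tape_roll: Yellow tape roll lying flat, 104 mm wide, 48 mm high, loose; origin under its centre; leave it.
- jar: Amber glass jar, 60 mm wide, 85 mm high, loose; origin under its centre; leave it.
- brush: Brush lying along its own x, loose; leave it.
Things that resemble listed ones, but are neither listed nor needed, are in the scene too. What is shaped like the part that bears square_foot_center but blue or purple is not meant.

How it is judged:
On the way, in this order (a step that is already met when the one before it is completed fails the run):
1. the table is turned so that the square die faces the pointer (value of joint carousel between -0.12 and 0.12 rad), for 0.3 s.
2. the square foot lies fully in the square die at the loading point (all of step 1 and z of square_foot_center in the frame of square_nest between -0.002 and 0.004 m and x of square_foot_center in the frame of square_nest between -0.0085 and 0.0085 m and y of square_foot_center in the frame of square_nest between -0.003 and 0.003 m and angle between the z axis of square_foot_center and the z axis of square_nest, either way round below 0.06 rad), for 0.2 s.
At the end, for the whole second after the job is handed in: The square die faces the pointer (carousel within 0.12 rad of 0) and the square foot lies flat in it (within 0.06 rad), down on the cavity floor (centre at most 4 mm above the die's face; 2 mm is fully home), within 8.5 mm of the nominal centre radially and 3 mm tangentially, released and at rest (all of step 2 and linear speed of square_foot below 0.01 m/s and velocity of joint carousel between -0.02 and 0.02 rad/s); the robot touches nothing.
It fails at once if the square foot is dropped or thrown: moving faster than 0.5 m/s while no finger touches it (contact force between square_foot and the fingers below 0.05 N and linear speed of square_foot above 0.5 m/s).
It fails at once if another pot foot is moved by more than 25 mm (distance of any of round_foot_center, bar_foot_center from where it was at the start of the episode above 0.025 m).
It fails at once if a pot, the tape roll, the jar or the brush is moved by more than 25 mm (distance of any of blue_pot, green_pot, tape_roll, jar, brush from where it was at the start of the episode above 0.025 m).
It also fails if it takes over 72 s, if anything falls off the work surface, if the arm or the gripper's body presses on something with over 40 N, if the wrist force passes 120 N, or if a joint passes its speed limit or range.

## Working session

There is one attempt and no reset: what is moved stays moved. The work goes in short steps, Python scripts to look and compute and a tool call to move; the robot and the scene stay as the last step left them, time stands still between calls to the robot, and variables do not carry over. Pictures are saved under pics/ and viewed, and the job is handed in when it is done.

Besides the shell and the picture viewer there is one more tool, called after "Call:" as a command line: name --pt "numbers of a row" for each row, then --argument value for the rest. move_arm: Moves the arm, as the interface text tells. Its arguments: {"type":"object","properties":{"rows":{"type":"array","items":{"type":"array","items":{"type":"number","minimum":-1,"maximum":1}}}},"required":["rows"]}

```bash
mkdir -p pics; cat > h.py <<'E'
import numpy as np, cv2
from bench import robot, optics
from scipy.spatial.transform import Rotation as R
E
python3 - <<'E'
from h import *
for n in ["scene","top","wrist"]:
    m=optics.camera_model(n); print(n,m)
    cv2.imwrite(f"pics/{n}0.png",optics.get_image(n)[...,::-1])
print(robot.get_obs())
E
```

```text
scene {'fx': 492.8745657189324, 'fy': 492.8745657189324, 'cx': 323.25671797765426, 'cy': 197.30497735258294, 'xyz': array([ 1.43026377, -0.10573816,  1.20031109]), 'attitude': array([-1.8811294 , -1.73168297,  0.62354168])}
top {'fx': 505.96143861571966, 'fy': 505.96143861571966, 'cx': 320.3075060131574, 'cy': 194.42308921359415, 'xyz': array([ 0.34852325, -0.01054869,  1.62381275]), 'attitude': array([-2.14384729,  2.17320643, -0.1559662 ])}
wrist {'fx': 331.3295844673055, 'fy': 331.3295844673055, 'cx': 318.52872012792955, 'cy': 194.65630639211724, 'xyz': array([0.17789157, 0.60111746, 0.38454802]), 'attitude': array([2.42228493, 1.58506868, 0.22304186])}
{'time_s': 0.15, 'joint_positions': array([ 9.80486282e-01,  5.28285927e-01,  1.43358916e+00, -3.17816226e-05,
        1.18140872e+00, -1.78505470e-01]), 'joint_vel': array([ 7.31455588e-04, -2.71647497e-03, -2.67790515e-03, -1.45596439e-03,
       -3.39734474e-05,  2.36355637e-04]), 'joint_torque': array([ 1.05719776e-04, -4.40434206e+01, -1.76841259e+01,  6.33082422e-02,
        5.52660017e-02, -1.16251294e-04]), 'position': array([0.24984976, 0.5723106 , 0.23878194]), 'ee_rot': array([ 2.62810636e+00,  1.71998208e+00, -2.42717041e-03]), 'force': array([ 0.88826608,  0.11294678, -0.22951399]), 'torque': array([-0.02784601,  0.02370159, -0.01600827]), 'opening': 0.08724083447898323}
```

View pics/scene0.png

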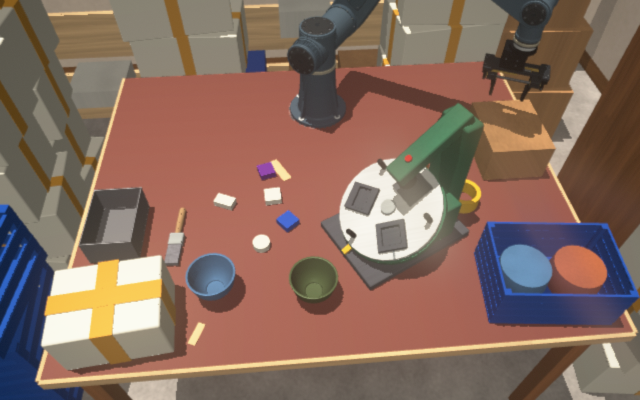

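View pics/top0.png

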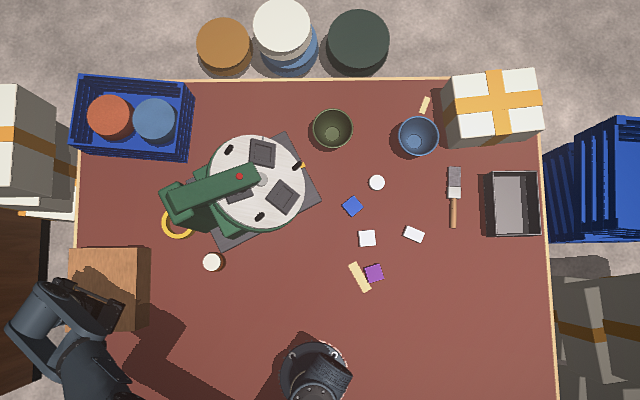

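View pics/wrist0.png

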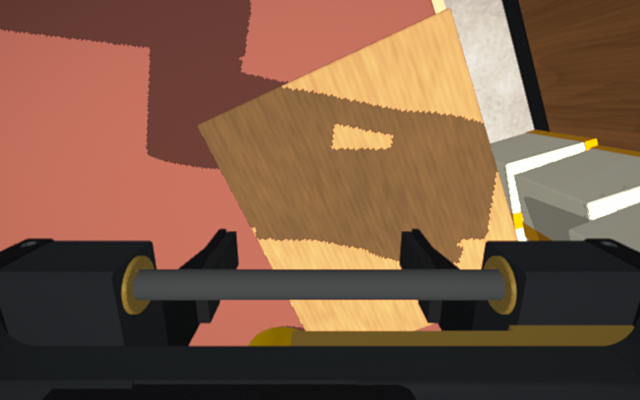

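```bash
python3 - <<'E'
import cv2
a=cv2.imread("pics/top0.png"); cv2.imwrite("pics/c1.png",cv2.resize(a[115:265,150:335],None,fx=4,fy=4,interpolation=cv2.INTER_CUBIC))
cv2.imwrite("pics/c2.png",cv2.resize(a[160:300,335:475],None,fx=4,fy=4,interpolation=cv2.INTER_CUBIC))
a=cv2.imread("pics/scene0.png"); cv2.imwrite("pics/c3.png",cv2.resize(a[100:290,300:490],None,fx=3,fy=3,interpolation=cv2.INTER_CUBIC))
E
```

```text
(no output)
```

View pics/c1.png

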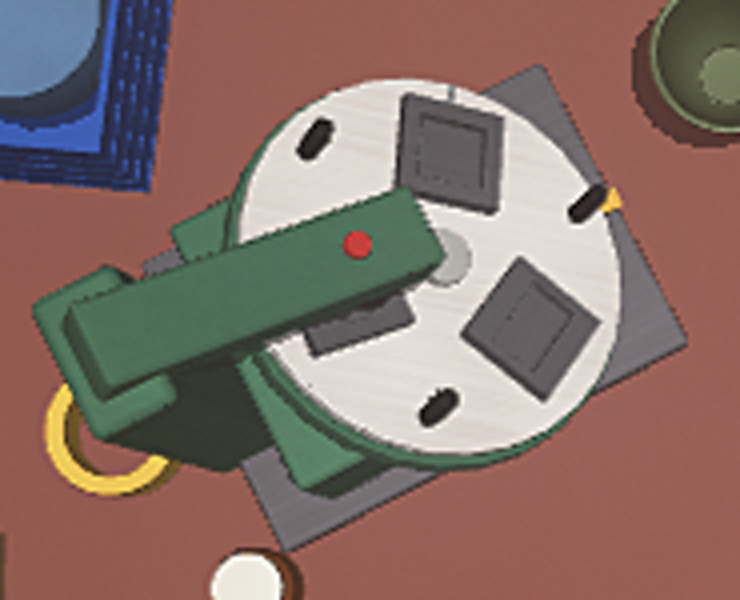

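View pics/c2.png

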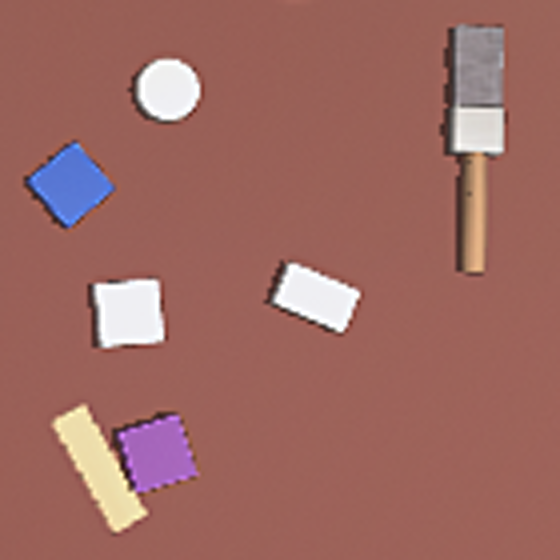

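View pics/c3.png

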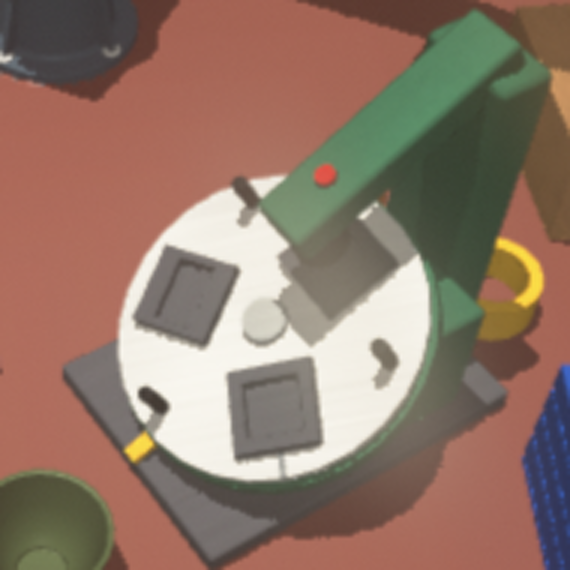

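```bash
cat >> h.py <<'E'
def ray(m,u,v):
    Rm=R.from_rotvec(m["attitude"]).as_matrix()
    d=Rm@np.array([(u-m["cx"])/m["fx"],(v-m["cy"])/m["fy"],1]); return np.array(m["xyz"]),d/np.linalg.norm(d)
def tri(l):
    A=np.zeros((3,3));b=np.zeros(3);rs=[]
    for m,u,v in l:
        o,d=ray(m,u,v);P=np.eye(3)-np.outer(d,d);A+=P;b+=P@o;rs.append((o,P))
    x=np.linalg.solve(A,b);return x,max(np.linalg.norm(P@(x-o)) for o,P in rs)
def onplane(m,u,v,p,n):
    o,d=ray(m,u,v);return o+d*(np.dot(np.subtract(p,o),n)/np.dot(d,n))
def proj(m,p):
    Rm=R.from_rotvec(m["attitude"]).as_matrix();c=Rm.T@(np.asarray(p)-m["xyz"]);return np.array([m["fx"]*c[0]/c[2]+m["cx"],m["fy"]*c[1]/c[2]+m["cy"]])
E
python3 - <<'E'
from h import *
T=optics.camera_model("top");S=optics.camera_model("scene")
t=lambda x,y:(T,150+(x-.5)/4+0,115+(y-.5)/4)
s=lambda x,y:(S,300+x/3,100+y/3)
pts={"hub":((447,258),(265,320)),"ptr":((612,200),(138,446)),
"A1":((402,94),(321,440)),"A2":((504,118),(314,360)),"A3":((495,213),(228,375)),"A4":((396,184),(236,458)),
"B_out":((601,324),(136,315)),"B2":((520,258),(206,345)),"B3":((463,334),(238,263)),"B4":((545,402),(167,246)),
"foot":None}
for k,v in pts.items():
    if v: p,e=tri([t(*v[0]),s(*v[1])]);print(k,p.round(4),round(e,4))
E
```

```text
hub [0.594  0.1468 0.1367] 0.003
ptr [0.6558 0.0259 0.0357] 0.0029
A1 [0.7218 0.1791 0.1245] 0.0002
A2 [0.6911 0.1311 0.2063] 0.0357
A3 [0.6327 0.1112 0.1076] 0.0007
A4 [0.6689 0.159  0.0245] 0.0373
B_out [0.5479 0.0338 0.0986] 0.0029
B2 [0.5977 0.0939 0.1094] 0.0025
B3 [0.5349 0.1317 0.1505] 0.001
B4 [0.4863 0.0726 0.1255] 0.0004
```

```bash
cat >> h.py <<'E'
a0=np.radians(-63.0)
f=np.array([np.cos(a0),np.sin(a0),0]); n=np.sin(np.pi/6)*f+np.cos(np.pi/6)*np.array([0,0,1])
fd=np.cos(np.pi/6)*f-np.sin(np.pi/6)*np.array([0,0,1])   # downslope toward pointer
lt=np.cross(n,fd)
E
python3 - <<'E'
from h import *
hub=np.array([0.594,0.1468,0.1367])-0.01*n
out=[]
for nm in ["top","scene"]:
    m=optics.camera_model(nm);img=cv2.imread(f"pics/{nm}0.png")
    c=hub+.013*n
    q=[(-.17,-.17),(.17,-.17),(.17,.17),(-.17,.17)]
    src=np.float32([proj(m,c+a*fd+b*lt) for a,b in q]); dst=np.float32([((b+.17)*1100,(a+.17)*1100) for a,b in q])
    out.append(cv2.warpPerspective(img,cv2.getPerspectiveTransform(src,dst),(374,374),flags=cv2.INTER_CUBIC))
cv2.imwrite("pics/rect.png",np.hstack(out))
E
```

```text
(no output)
```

View pics/rect.png

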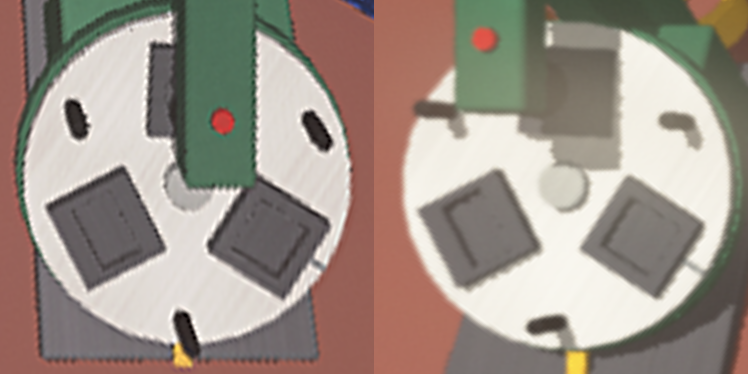

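```bash
python3 - <<'E'
from h import *
T=optics.camera_model("top");S=optics.camera_model("scene")
for nm,m in (("top",T),("scene",S)):
    img=cv2.imread(f"pics/{nm}0.png");hsv=cv2.cvtColor(img,cv2.COLOR_BGR2HSV)
    k=((hsv[...,1]<45)&(hsv[...,2]>170)).astype(np.uint8)
    cs,_=cv2.findContours(k,cv2.RETR_EXTERNAL,cv2.CHAIN_APPROX_NONE)
    for c in cs:
        ar=cv2.contourArea(c)
        if 60<ar<600:
            (u,v),wh,an=cv2.minAreaRect(c)
            p=onplane(m,u,v,[0,0,.022],[0,0,1])
            w=np.array([onplane(m,*q,[0,0,.022],[0,0,1])[:2] for q in cv2.boxPoints(cv2.minAreaRect(c))])
            e=np.diff(np.vstack([w,w[:1]]),axis=0)
            print(nm,(round(u),round(v)),ar,p.round(4),np.linalg.norm(e,axis=1).round(3)[:2],np.degrees(np.arctan2(e[:,1],e[:,0])).round(1)[:2])
t=lambda x,y:(T,150+(x-.5)/4,115+(y-.5)/4)
s=lambda x,y:(S,300+x/3,100+y/3)
for a,b in (((410,190),(305,255)),((445,258),(262,210)),):
    p,e=tri([t(*a),s(*b)]);print("arm tip",p,e,"face coords",[(p-np.array([0.594,0.1468,0.1367])+.01*n)@q for q in (fd,lt,n)])
o=robot.get_obs();W=optics.camera_model("wrist");Rt=R.from_rotvec(o["ee_rot"])
print("cam in tool",Rt.inv().apply(W["xyz"]-o["position"]),(Rt.inv()*R.from_rotvec(W["attitude"])).as_matrix().round(3))
print(Rt.as_matrix().round(3))
a=cv2.imread("pics/top0.png");cv2.imwrite("pics/A.png",np.hstack([cv2.resize(a[130:175,240:285],(380,380),interpolation=cv2.INTER_CUBIC),cv2.resize(a[175:220,258:303],(380,380),interpolation=cv2.INTER_CUBIC)]))
E
```

```text
top (26, 393) 349.5 [-0.0326  0.8638  0.022 ] [0.152 0.056] [ -64.8 -150.9]
top (211, 262) 210.0 [0.354  0.3138 0.022 ] [0.05  0.051] [ -45.1 -134.9]
top (57, 257) 218.5 [0.3753 0.795  0.022 ] [0.058 0.066] [ -73.8 -160.7]
top (367, 238) 218.0 [ 0.4213 -0.1773  0.022 ] [0.049 0.049] [ -85.6 -176.4]
top (414, 234) 187.5 [ 0.4316 -0.3259  0.022 ] [0.036 0.06 ] [ -25.1 -114.2]
top (508, 216) 175.0 [ 0.4859 -0.6307  0.022 ] [0.112 0.087] [ -3.4 -90.7]
top (19, 201) 280.0 [0.5527 0.9232 0.022 ] [0.12  0.026] [ -90.7 -176.6]
top (51, 202) 272.5 [0.5482 0.8231 0.022 ] [0.106 0.153] [ -0.2 -94.6]
top (454, 192) 111.5 [ 0.5638 -0.4614  0.022 ] [0.036 0.039] [ -7.9 -96. ]
top (377, 182) 160.5 [ 0.5993 -0.2139  0.022 ] [0.045 0.045] [-90.7 178.2]
top (6, 164) 465.0 [0.6725 0.972  0.022 ] [0.038 0.144] [ -90.7 -176.3]
top (632, 106) 143.5 [ 0.842  -1.0638  0.022 ] [0.061 0.043] [ -5.4 -90.6]
top (254, 70) 127.5 [0.9763 0.1829 0.022 ] [0.045 0.089] [  0.4 -90.6]
top (6, 58) 128.5 [1.029  0.9943 0.022 ] [0.093 0.043] [  3.9 -90.5]
top (537, 20) 124.0 [ 1.1433 -0.77    0.022 ] [0.074 0.049] [ -59.2
[... 386 characters left out ...]
ne (224, 200) 151.5 [ 0.435  -0.3255  0.022 ] [0.039 0.064] [170.7  65.7]
scene (272, 194) 163.5 [ 0.4241 -0.1764  0.022 ] [0.049 0.05 ] [93.8  3.2]
arm tip [0.62203324 0.16150499 0.25788449] 0.004863009628855024 face coords [np.float64(-0.06091736692610561), np.float64(0.031653725272791526), np.float64(0.11476113465831332)]
arm tip [0.57303957 0.13459556 0.26389828] 0.0025887063893621706 face coords [np.float64(-0.06242273382602522), np.float64(-0.0242165744982796), np.float64(0.12083614101186663)]
cam in tool [-0.00259241 -0.07750303 -0.14585914] [[ 1.    -0.    -0.001]
 [ 0.     0.96   0.28 ]
 [ 0.    -0.28   0.96 ]]
[[ 0.4    0.916 -0.001]
 [ 0.916 -0.4   -0.001]
 [-0.002 -0.    -1.   ]]
```

View pics/A.png

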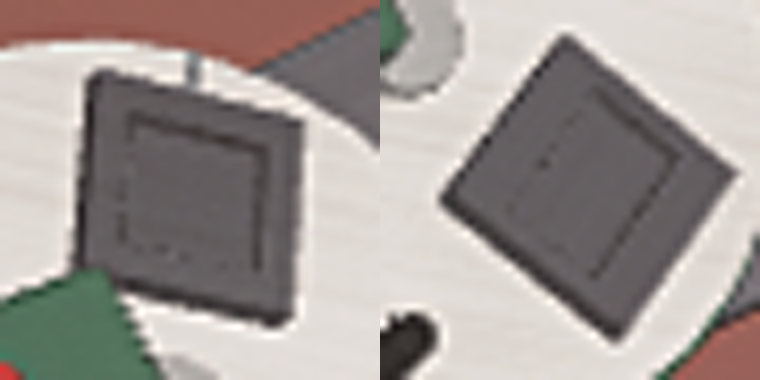

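```bash
cat >> h.py <<'E'
def goal(p,Rt,pose=None):
    """numbers for move_arm from the pose at call start"""
    o=robot.get_obs() if pose is None else pose
    R0=R.from_rotvec(o["ee_rot"]);d=R0.inv().apply(np.asarray(p)-o["position"])/.6
    w=(R0.inv()*Rt).as_rotvec()/np.pi
    return np.r_[d,w].round(4).tolist()
def down(az):
    x=np.array([np.cos(az),np.sin(az),0]);z=np.array([0,0,-1.]);return R.from_matrix(np.c_[x,np.cross(z,x),z])
def facerot(th):  # jaws along tangent at face angle th, tool along -n
    x=-np.sin(th)*fd+np.cos(th)*lt;z=-n;return R.from_matrix(np.c_[x,np.cross(z,x),z])
hub=np.array([0.594,0.1468,0.1367])-0.01*n
def face(a,b,h): return hub+a*fd+b*lt+h*n
def fpol(r,deg,h): t=np.radians(deg);return face(r*np.cos(t),r*np.sin(t),h)
E
python3 - <<'E'
from h import *
print(goal([.27,.28,.40],down(np.radians(66))))
print(goal([.44,-.03,.40],down(np.radians(27))))
E
```

```text
[-0.4335, 0.2257, -0.268, -0.0001, 0.0005, 0.0023]
[-0.7935, 0.6921, -0.2676, 0.0001, 0.0005, 0.2189]
```

Call:
move_arm --pt "-0.43 0.23 -0.27 0 0 0 -0.2" --pt "-0.43 0.23 -0.27 0 0 0 -0.2" --pt "-0.43 0.23 -0.27 0 0 0 -0.2" --pt "-0.43 0.23 -0.27 0 0 0 -0.2" --pt "-0.43 0.23 -0.27 0 0 0 -0.2" --pt "-0.43 0.23 -0.27 0 0 0 -0.2" --pt "-0.43 0.23 -0.27 0 0 0 -0.2" --pt "-0.79 0.69 -0.27 0 0 0.22 -0.2"

```text
time_s: 0.95
position: [0.2965, 0.2368, 0.4039]
ee_rot: [-2.75, -1.518, -0.009]
force: [1.1, 0.0, -0.2]
opening: 0.0366
```

```bash
python3 - <<'E'
from h import *
print(goal([.44,-.03,.40],down(np.radians(27))))
E
```

```text
[-0.2488, 0.4394, 0.0063, 0.0003, -0.0018, 0.1711]
```

Call:
move_arm --pt "-0.25 0.44 0 0 0 0.17 -0.2" --pt "-0.25 0.44 0 0 0 0.17 -0.2" --pt "-0.25 0.44 0 0 0 0.17 -0.2" --pt "-0.25 0.44 0 0 0 0.17 -0.2" --pt "-0.25 0.44 0 0 0 0.17 -0.2" --pt "-0.25 0.44 0 0 0 0.17 -0.2" --pt "-0.25 0.44 0 0 0 0.17 -0.2"

```text
time_s: 1.65
position: [0.4432, -0.0355, 0.4012]
ee_rot: [3.053, 0.729, 0.001]
force: [0.1, 0.8, -0.2]
opening: 0.0346
```

```bash
python3 - <<'E'
from h import *
o=robot.get_obs();print(o["joint_positions"].round(3))
print(goal(fpol(.16,0,.22),facerot(np.radians(-30))),fpol(.16,0,.22))
E
```

```text
[-0.331  0.101  1.615 -0.002  1.424 -0.799]
[0.3625, 0.2476, 0.2717, 0.1635, -0.0441, 0.1619] [ 0.70457577 -0.07021717  0.23856533]
```

Call:
move_arm --pt "0.36 0.25 0.27 0.1635 -0.044 0.162 -0.2" --pt "0.36 0.25 0.27 0.1635 -0.044 0.162 -0.2" --pt "0.36 0.25 0.27 0.1635 -0.044 0.162 -0.2" --pt "0.36 0.25 0.27 0.1635 -0.044 0.162 -0.2" --pt "0.36 0.25 0.27 0.1635 -0.044 0.162 -0.2" --pt "0.36 0.25 0.27 0.1635 -0.044 0.162 -0.2" --pt "0.36 0.25 0.27 0.1635 -0.044 0.162 -0.2" --pt "0.36 0.25 0.27 0.1635 -0.044 0.162 -0.2"

```text
time_s: 2.45
position: [0.7008, -0.0641, 0.2365]
ee_rot: [-2.656, 0.061, 0.351]
force: [0.1, 0.9, 0.1]
opening: 0.035
```

```bash
python3 - <<'E'
from h import *
o=robot.get_obs();print(o["joint_positions"].round(3))
print(goal(fpol(.16,0,.22),facerot(np.radians(-30))))
cv2.imwrite("pics/w1.png",optics.get_image("wrist")[...,::-1])
W=optics.camera_model("wrist");print(proj(W,fpol(.125,0,.045)),proj(W,hub+.01*n))
E
```

```text
[-0.387  0.81   0.973  0.338  1.769 -0.343]
[0.005, 0.007, -0.0089, -0.0007, 0.0029, 0.0015]
[307.79628506 152.27700876] [244.69696807  35.78508653]
```

View pics/w1.png

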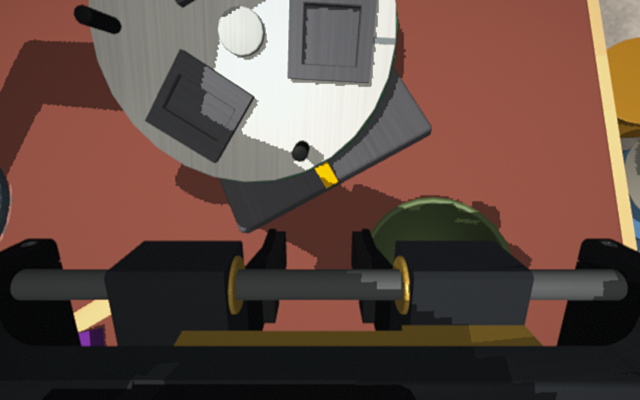

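```bash
python3 - <<'E'
from h import *
T=optics.camera_model("top");S=optics.camera_model("scene")
print("pot",onplane(T,332.5,128,[0,0,.08],[0,0,1]),onplane(S,314,279,[0,0,.08],[0,0,1]))
Rf=facerot(np.radians(-30))
for pt in (fpol(.125,-2,.12),fpol(.125,-2,.037)):
    print(goal(pt,Rf), "body corners",[ (pt+Rf.apply([sx*.095,sy*.0375,-.049])).round(3) for sx in(1,-1) for sy in (1,-1)])
E
```

```text
pot [ 0.76321579 -0.07191398  0.08      ] [ 0.77263825 -0.0700065   0.08      ]
[-0.0275, -0.0379, 0.1617, -0.0004, 0.0021, 0.0019] body corners [array([ 0.763, -0.055,  0.172]), array([0.771, 0.012, 0.204]), array([ 0.579, -0.057,  0.219]), array([0.587, 0.01 , 0.252])]
[-0.0266, -0.0377, 0.3, -0.0004, 0.0021, 0.0019] body corners [array([ 0.745, -0.018,  0.1  ]), array([0.752, 0.049, 0.133]), array([ 0.561, -0.02 ,  0.148]), array([0.568, 0.047, 0.18 ])]
```

Call:
move_arm --pt "-0.0275 -0.038 0.16 0 0.002 0.002 -0.2" --pt "-0.0275 -0.038 0.16 0 0.002 0.002 -0.2" --pt "-0.0275 -0.038 0.16 0 0.002 0.002 -0.2" --pt "-0.027 -0.038 0.2 0 0.002 0.002 -0.2" --pt "-0.027 -0.038 0.235 0 0.002 0.002 -0.2" --pt "-0.027 -0.038 0.265 0 0.002 0.002 -0.2" --pt "-0.027 -0.038 0.29 0 0.002 0.002 -0.2" --pt "-0.027 -0.038 0.29 0 0.002 0.002 -0.2"

```text
time_s: 3.3
position: [0.6463, 0.0339, 0.1039]
ee_rot: [-2.66, 0.07, 0.339]
force: [0.9, -0.7, -0.1]
opening: 0.035
```

```bash
python3 - <<'E'
from h import *
o=robot.get_obs();print(o["joint_positions"].round(3))
p=o["position"]-hub;print([round(float(p@q),4) for q in(fd,lt,n)])
cv2.imwrite("pics/w2.png",optics.get_image("wrist")[...,::-1])
cv2.imwrite("pics/s2.png",cv2.resize(optics.get_image("scene")[100:300,250:500,::-1],None,fx=3,fy=3))
Rf=facerot(np.radians(-30))
for d in (-10,-20,-30,-40,-50,-60): print(d,goal(fpol(.125,d,.042),Rf))
E
```

```text
[-0.288  0.851  1.293  0.379  1.389 -0.379]
[0.1241, -0.0047, 0.0438]
-10 [-0.0282, 0.0118, 0.0058, 0.0, -0.0014, 0.0001]
-20 [-0.0633, 0.0211, 0.0056, 0.0, -0.0014, 0.0001]
-30 [-0.0995, 0.0243, 0.0055, 0.0, -0.0014, 0.0001]
-40 [-0.1356, 0.0211, 0.0053, 0.0, -0.0014, 0.0001]
-50 [-0.1707, 0.0117, 0.0051, 0.0, -0.0014, 0.0001]
-60 [-0.2036, -0.0036, 0.005, 0.0, -0.0014, 0.0001]
```

View pics/w2.png

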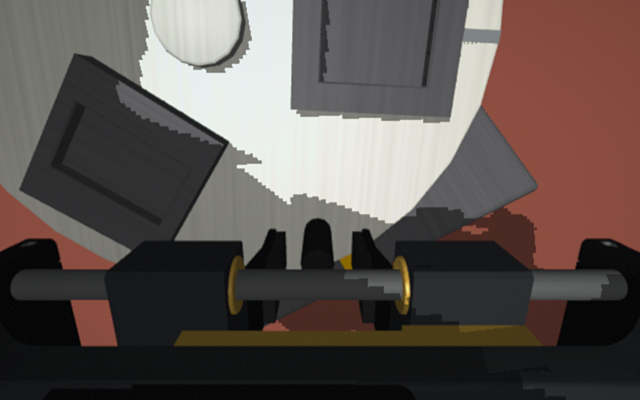

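View pics/s2.png

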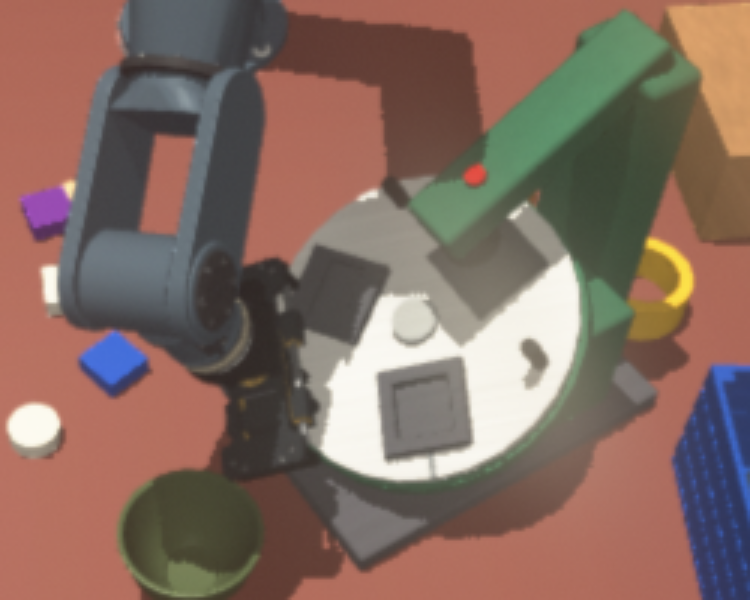

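Call:
move_arm --pt "-0.015 0.006 0 0 0 0 -0.2" --pt "-0.028 0.012 0 0 0 0 -0.2" --pt "-0.046 0.017 0 0 0 0 -0.2" --pt "-0.063 0.021 0 0 0 0 -0.2" --pt "-0.081 0.0235 0 0 0 0 -0.2" --pt "-0.0995 0.0245 0 0 0 0 -0.2" --pt "-0.1175 0.0235 0 0 0 0 -0.2" --pt "-0.1356 0.021 0 0 0 0 -0.2"

```text
time_s: 4.2
position: [0.5701, 0.0178, 0.1179]
ee_rot: [-2.666, 0.075, 0.326]
force: [5.1, -2.6, -2.7]
opening: 0.0348
```

```bash
python3 - <<'E'
from h import *
o=robot.get_obs();print(o["joint_positions"].round(3))
p=o["position"]-hub;q=[round(float(p@q),4) for q in(fd,lt,n)];print(q,np.degrees(np.arctan2(q[1],q[0])))
cv2.imwrite("pics/w3.png",optics.get_image("wrist")[...,::-1])
Rf=facerot(np.radians(-30))
for d in (-45,-50,-55,-60,-64): print(d,goal(fpol(.125,d,.042),Rf))
E
```

```text
[-0.346  0.749  1.505  0.365  1.292 -0.463]
[0.0996, -0.0798, 0.0457] -38.70187563237026
-45 [-0.0167, -0.007, 0.0054, 0.0005, -0.0019, -0.0005]
-50 [-0.0341, -0.0125, 0.0053, 0.0005, -0.0019, -0.0005]
-55 [-0.0509, -0.0194, 0.0052, 0.0005, -0.0019, -0.0005]
-60 [-0.067, -0.0278, 0.0051, 0.0005, -0.0019, -0.0005]
-64 [-0.0793, -0.0355, 0.005, 0.0005, -0.0019, -0.0005]
```

View pics/w3.png

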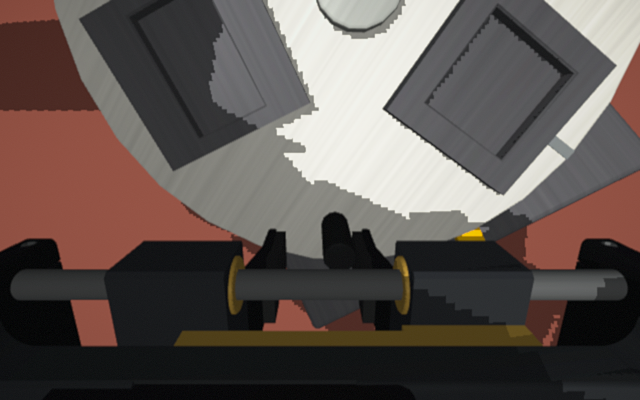

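Call:
move_arm --pt "-0.0167 -0.007 0.003 0 0 0 -0.2" --pt "-0.034 -0.0125 0.003 0 0 0 -0.2" --pt "-0.051 -0.0195 0.003 0 0 0 -0.2" --pt "-0.062 -0.025 0.003 0 0 0 -0.2" --pt "-0.073 -0.0315 0.003 0 0 0 -0.2" --pt "-0.073 -0.0315 0.003 0 0 0 -0.2"

```text
time_s: 4.85
position: [0.5263, 0.0386, 0.1361]
ee_rot: [-2.66, 0.072, 0.337]
force: [0.2, -0.6, 1.0]
opening: 0.0348
```

```bash
python3 - <<'E'
from h import *
o=robot.get_obs()
p=o["position"]-hub;q=[round(float(p@q),4) for q in(fd,lt,n)];print(q,np.degrees(np.arctan2(q[1],q[0])))
for nm in ["top","scene","wrist"]: cv2.imwrite(f"pics/{nm}4.png",optics.get_image(nm)[...,::-1])
out=[]
for nm in ["top","scene"]:
    m=optics.camera_model(nm);img=cv2.imread(f"pics/{nm}4.png")
    c=hub+.013*n
    q=[(-.17,-.17),(.17,-.17),(.17,.17),(-.17,.17)]
    src=np.float32([proj(m,c+a*fd+b*lt) for a,b in q]); dst=np.float32([((b+.17)*1100,(a+.17)*1100) for a,b in q])
    out.append(cv2.warpPerspective(img,cv2.getPerspectiveTransform(src,dst),(374,374),flags=cv2.INTER_CUBIC))
cv2.imwrite("pics/rect4.png",np.hstack(out))
E
```

```text
[0.0571, -0.1094, 0.0423] -62.43823987279692
```

View pics/rect4.png

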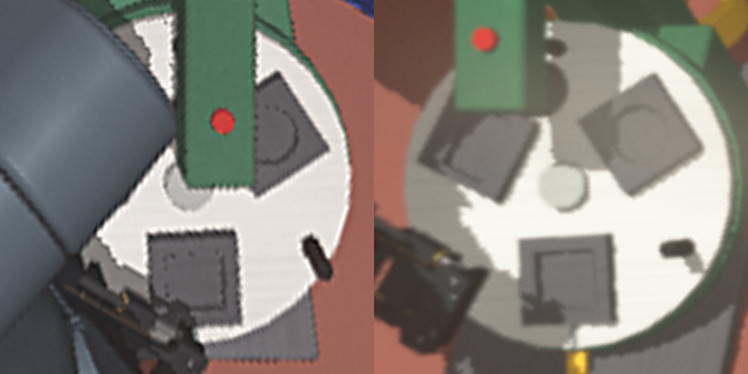

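View pics/wrist4.png

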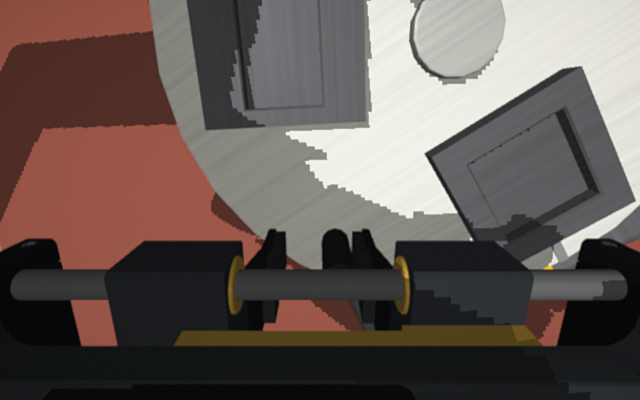

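```bash
python3 - <<'E'
from h import *
print(goal(face(.125,0,.133),facerot(0)))
E
```

```text
[0.2146, 0.0061, -0.152, -0.0004, -0.0004, -0.167]
```

Call:
move_arm --pt "-0.005 0 0 0 0 0 -0.2" --pt "-0.005 0 -0.08 0 0 0 -0.2" --pt "-0.005 0 -0.15 0 0 0 -0.2" --pt "0.2146 0.006 -0.152 0 0 -0.167 -0.2" --pt "0.2146 0.006 -0.152 0 0 -0.167 -0.2" --pt "0.2146 0.006 -0.152 0 0 -0.167 -0.2" --pt "0.2146 0.006 -0.152 0 0 -0.167 -0.2" --pt "0.2146 0.006 -0.152 0 0 -0.167 -0.2"

```text
time_s: 5.8
position: [0.6707, -0.0043, 0.1791]
ee_rot: [-2.553, -0.613, 0.167]
force: [-0.5, -0.2, -0.7]
opening: 0.0351
```

Call:
move_arm --pt "0 0 0 0 0 0 -0.2" --pt "0 0 0 0 0 0 -0.2"

```text
time_s: 6.0
position: [0.6707, -0.0046, 0.181]
ee_rot: [-2.555, -0.611, 0.163]
force: [0.2, 0.1, 0.5]
opening: 0.035
```

```bash
python3 - <<'E'
from h import *
o=robot.get_obs();W=optics.camera_model("wrist");np.save("W5.npy",W,allow_pickle=True)
p=o["position"]-hub;print([round(float(p@q),4) for q in(fd,lt,n)],o["joint_positions"].round(3))
cv2.imwrite("pics/wrist5.png",optics.get_image("wrist")[...,::-1])
E
```

```text
[0.1248, -0.0004, 0.1332] [-0.328  0.797  1.164  0.357  1.573 -0.869]
```

View pics/wrist5.png

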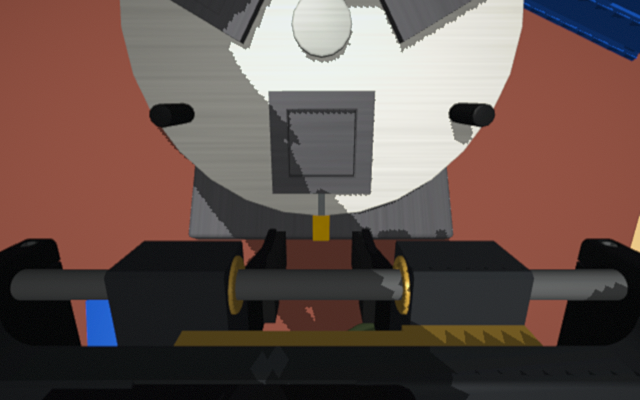

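```bash
python3 - <<'E'
import cv2
a=cv2.imread("pics/wrist5.png");cv2.imwrite("pics/c5.png",cv2.resize(a[80:205,250:395],None,fx=5,fy=4.8,interpolation=cv2.INTER_CUBIC))
E
```

```text
(no output)
```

View pics/c5.png

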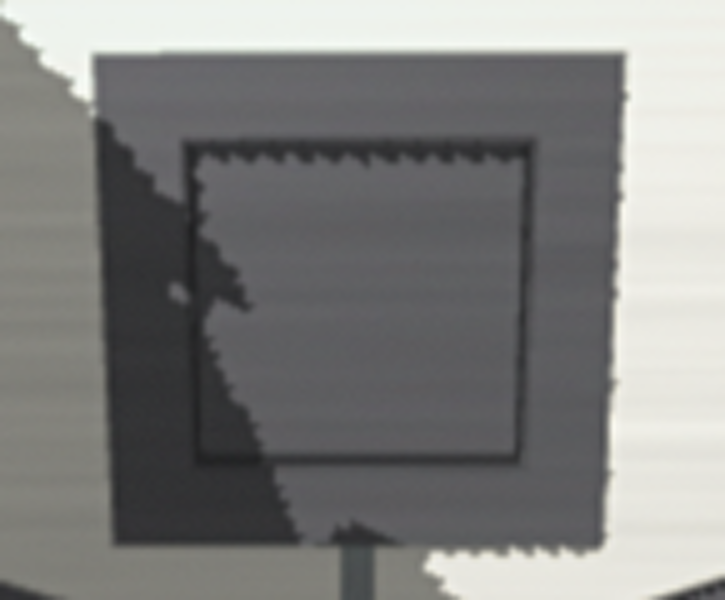

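```bash
cat > m5.py <<'E'
from h import *
W=np.load("W5.npy",allow_pickle=True).item()
s=lambda x,y:(250+(x+.5)/5-.5,80+(y+.5)/4.8-.5)
bl=[s(*q) for q in((93,54),(624,53),(603,546),(114,544))]
ca=[s(*q) for q in((184,143),(535,142),(520,463),(197,463))]
E
python3 - <<'E'
from m5 import *
for nm,c in(("block",bl),("cav",ca)):
    w=np.array([onplane(W,*q,hub+.013*n,n) for q in c]);l=np.array([[(p-hub)@q for q in(fd,lt,n)] for p in w])
    print(nm,l.mean(0).round(4),"sides",[round(float(np.linalg.norm(l[i]-l[i-1])),4) for i in range(4)],"edge ang",[np.degrees(np.arctan2(*(l[j]-l[i])[:2])).round(2) for i,j in((0,1),(3,2),(0,3),(1,2))])
# yaw-refine: PnP
obj=[];im=[]
for c,hf in((bl,.04),(ca,.026)):
    obj+=[(-hf,-hf,0),(-hf,hf,0),(hf,hf,0),(hf,-hf,0)];im+=c
K=np.array([[W["fx"],0,W["cx"]],[0,W["fy"],W["cy"]],[0,0,1]])
for sl in (slice(0,4),slice(0,8)):
    ok,rv,tv=cv2.solvePnP(np.float64(obj[sl]),np.float64(im[sl]),K,None,flags=cv2.SOLVEPNP_ITERATIVE)
    Rc=R.from_rotvec(W["attitude"]);p=W["xyz"]+Rc.apply(tv[:,0]);Rw=(Rc*R.from_rotvec(rv[:,0])).as_matrix()
    print(p.round(4),[round(float((p-hub)@q),4) for q in(fd,lt,n)],Rw.round(3).tolist(),"norm az",np.degrees(np.arctan2(Rw[1,2],Rw[0,2])),"tilt",np.degrees(np.arccos(Rw[2,2])))
# post tops, cap centre, pointer
for nm,(u,v),h in(("postL",(158,114),.045),("postR",(484,115),.045),("cap",(322,25),.01),("ptr",(321,229),0),("plateBL",(191,236),None),("plateBR",(452,238),None)):
    if h is None: p=onplane(W,u,v,[0,0,.0],[0,0,1])
    else: p=onplane(W,u,v,hub+h*n,n)
    print(nm,p.round(4),[round(float((p-hub)@q),4) for q in(fd,lt,n)])
E
```

```text
block [ 0.0842 -0.0004  0.013 ] sides [0.0815, 0.0815, 0.082, 0.0818] edge ang [np.float64(0.0), np.float64(0.39), np.float64(90.08), np.float64(89.86)]
cav [ 0.0838 -0.0004  0.013 ] sides [0.0532, 0.0547, 0.0534, 0.0533] edge ang [np.float64(-0.05), np.float64(0.13), np.float64(89.36), np.float64(90.92)]
[0.6282 0.0784 0.1023] [0.0834, -0.0006, 0.0185] [[0.396, 0.896, 0.201], [-0.777, 0.443, -0.448], [-0.49, 0.021, 0.871]] norm az -65.77979271901194 tilt 29.3986651264058
[0.6284 0.0782 0.1032] [0.0832, -0.0005, 0.0194] [[0.393, 0.895, 0.214], [-0.771, 0.447, -0.453], [-0.501, 0.013, 0.865]] norm az -64.7307532710161 tilt 30.06694155271801
postL [0.5244 0.0343 0.1375] [0.059, -0.1131, 0.045]
postR [0.7249 0.1354 0.1369] [0.0601, 0.1114, 0.045]
cap [0.5929 0.1491 0.1382] [-0.003, 0.0001, 0.01]
ptr [0.6552 0.0255 0.0467] [0.1626, -0.0006, 0.0]
plateBL [ 0.535  -0.0364  0.    ] [0.1865, -0.1357, -0.0402]
plateBR [0.7785 0.0846 0.    ] [0.1888, 0.1362, -0.0388]
```

Call:
move_arm --pt "-0.17 0 0 0 0 0 -0.2" --pt "-0.17 0 0 0 0 0 -0.2" --pt "-0.17 0 0 0 0 0 -0.2" --pt "-0.17 0 0 0 0 0 -0.2"

```text
time_s: 6.45
position: [0.5799, -0.0516, 0.1815]
ee_rot: [-2.556, -0.609, 0.16]
force: [0.3, -0.5, 0.2]
opening: 0.035
```

```bash
python3 - <<'E'
from h import *
o=robot.get_obs();W=optics.camera_model("wrist");np.save("W6.npy",W,allow_pickle=True)
print(o["joint_vel"].round(4))
im=optics.get_image("wrist")[...,::-1];cv2.imwrite("pics/wrist6.png",im)
print(proj(W,face(.085,0,.013)))
u,v=proj(W,face(.085,0,.018)).astype(int);print(u,v)
cv2.imwrite("pics/c6.png",cv2.resize(im[80:205,u-80:u+80],None,fx=5,fy=4.8,interpolation=cv2.INTER_CUBIC))
for nm in("top","scene"):cv2.imwrite(f"pics/{nm}6.png",optics.get_image(nm)[...,::-1])
E
```

```text
[ 0.0303  0.019  -0.0665  0.0106 -0.0037  0.0007]
[448.32158898 144.09148952]
450 144
```

View pics/c6.png

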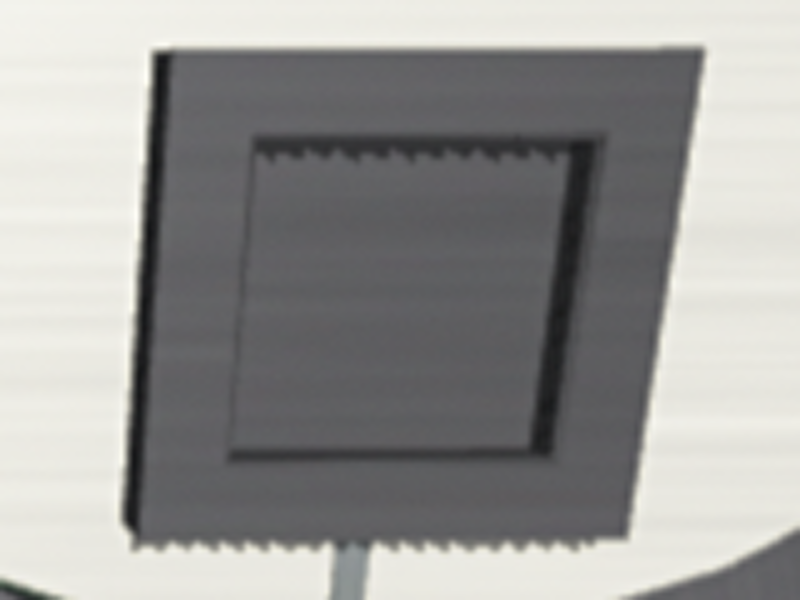

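```bash
cat > m6.py <<'E'
from m5 import *
W6=np.load("W6.npy",allow_pickle=True).item()
s6=lambda x,y:(370+(x+.5)/5-.5,80+(y+.5)/4.8-.5)
bl6=[s6(*q) for q in((170,50),(703,48),(627,540),(141,541))]
ca6=[s6(*q) for q in((254,138),(605,137),(553,457),(230,458))]
E
python3 - <<'E'
from m6 import *
al=[]
for a,b in((bl,bl6),(ca,ca6)):
    P=[]
    for q,r in zip(a,b):
        p,e=tri([(W,*q),(W6,*r)]);P.append(p);print(p.round(4),round(e,4),[round(float((p-hub)@k),4) for k in(fd,lt,n)])
    P=np.array(P);c=P.mean(0);print("centre",c.round(4),[round(float((c-hub)@k),4) for k in(fd,lt,n)],"sides",[np.linalg.norm(P[i]-P[i-1]).round(4) for i in range(4)])
    xx=(P[1]-P[0]+P[2]-P[3]);yy=P[3]-P[0]+P[2]-P[1];nn=-np.cross(xx,yy);nn/=np.linalg.norm(nn);print("n",nn,n,"x",xx/np.linalg.norm(xx),lt)
E
```

```text
[0.5771 0.091  0.1226] 0.0 [0.0435, -0.0404, 0.0188]
[0.6483 0.1264 0.1241] 0.0 [0.0434, 0.0391, 0.0205]
[0.6798 0.0648 0.0845] 0.0 [0.1231, 0.0392, 0.0208]
[0.609  0.0289 0.0849] 0.0002 [0.1227, -0.0402, 0.021]
centre [0.6285 0.0778 0.104 ] [0.0832, -0.0006, 0.0203] sides [np.float64(0.0793), np.float64(0.0795), np.float64(0.0797), np.float64(0.0794)]
n [ 0.212634   -0.43707441  0.87392949] [ 0.22699525 -0.44550326  0.8660254 ] x [0.89401628 0.44798691 0.0065284 ] [0.89100652 0.4539905  0.        ]
[0.5946 0.0862 0.117 ] 0.0 [0.0569, -0.027, 0.0201]
[0.6421 0.1101 0.1176] 0.0 [0.0568, 0.0262, 0.0207]
[0.6617 0.0698 0.0914] 0.0 [0.1088, 0.0254, 0.0204]
[0.6155 0.0464 0.0908] 0.0 [0.1088, -0.0264, 0.0198]
centre [0.6285 0.0781 0.1042] [0.0828, -0.0005, 0.0203] sides [np.float64(0.052), np.float64(0.0532), np.float64(0.0519), np.float64(0.0518)]
n [ 0.21864034 -0.45482283  0.86332647] [ 0.22699525 -0.44550326  0.8660254 ] x [0.89318341 0.44956663 0.01064168] [0.89100652 0.4539905  0.        ]
```

```bash
cat >> h.py <<'E'
a0=np.radians(-63.4)
f=np.array([np.cos(a0),np.sin(a0),0]); n=np.sin(np.pi/6)*f+np.cos(np.pi/6)*np.array([0,0,1])
fd=np.cos(np.pi/6)*f-np.sin(np.pi/6)*np.array([0,0,1]);lt=np.cross(n,fd)
C=np.array([.6285,.0779,.1040])
E
python3 - <<'E'
from h import *
print(goal([.423,-.217,.16],down(np.radians(3.8))))
E
```

```text
[-0.3617, 0.1267, -0.0339, -0.1639, 0.0323, 0.126]
```

Call:
move_arm --pt "-0.36 0.126 -0.034 -0.164 0.032 0.126 1" --pt "-0.36 0.126 -0.034 -0.164 0.032 0.126 1" --pt "-0.36 0.126 -0.034 -0.164 0.032 0.126 1" --pt "-0.36 0.126 -0.034 -0.164 0.032 0.126 1" --pt "-0.36 0.126 -0.034 -0.164 0.032 0.126 1" --pt "-0.36 0.126 -0.034 -0.164 0.032 0.126 1" --pt "-0.36 0.126 -0.034 -0.164 0.032 0.126 1" --pt "-0.36 0.126 -0.034 -0.164 0.032 0.126 1"

```text
time_s: 7.4
position: [0.4243, -0.2165, 0.1603]
ee_rot: [3.139, 0.106, -0.002]
force: [-0.2, -0.1, 0.0]
opening: 0.0848
```

```bash
python3 - <<'E'
from h import *
o=robot.get_obs();W=optics.camera_model("wrist");im=optics.get_image("wrist")[...,::-1].copy();cv2.imwrite("pics/wrist7.png",im)
print(o["joint_positions"].round(3),o["position"])
hsv=cv2.cvtColor(im,cv2.COLOR_BGR2HSV);k=((hsv[...,1]<45)&(hsv[...,2]>170)).astype(np.uint8);k[225:]=0
cs,_=cv2.findContours(k,cv2.RETR_EXTERNAL,cv2.CHAIN_APPROX_NONE)
for c in cs:
    if cv2.contourArea(c)>800:
        r=cv2.minAreaRect(c);b=cv2.boxPoints(r);w=np.array([onplane(W,*q,[0,0,.022],[0,0,1])[:2] for q in b]);e=w-np.roll(w,1,0)
        print(r,w.mean(0).round(4),np.linalg.norm(e,axis=1).round(4),np.degrees(np.arctan2(e[:,1],e[:,0])).round(1))
E
```

```text
[-0.706  0.457  1.877 -0.002  0.808 -0.773] [ 0.42434538 -0.21652895  0.16027312]
((515.0, 194.5), (53.0, 56.0), 90.0) [ 0.5978 -0.2135] [0.0498 0.0488 0.0502 0.0511] [ 102.     3.9  -75.4 -176.1]
((318.5, 141.0), (58.0, 59.0), 90.0) [ 0.4196 -0.1779] [0.0493 0.0491 0.0492 0.0516] [  92.4    3.8  -84.7 -176.1]
((188.9846649169922, 106.06980895996094), (27.592809677124023, 107.23799133300781), 57.38075256347656) [ 0.3097 -0.1565] [0.0218 0.0916 0.0208 0.0934] [ 120.4   33.6  -54.9 -145.8]
```

View pics/wrist7.png

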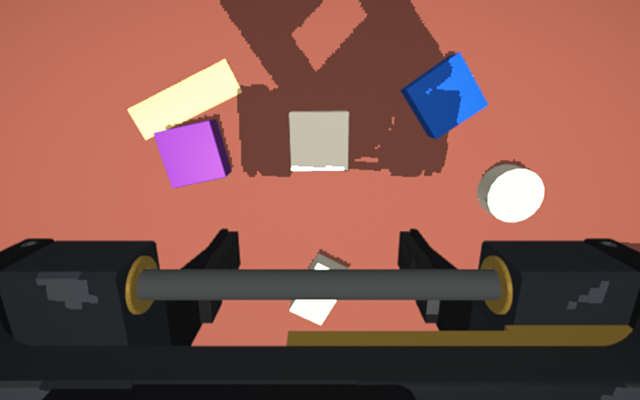

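```bash
python3 - <<'E'
from h import *
import cv2
a=cv2.imread("pics/wrist7.png");cv2.imwrite("pics/c7.png",cv2.resize(a[95:185,270:370],None,fx=6,fy=6,interpolation=cv2.INTER_CUBIC))
Rd=down(np.radians(3.8))
print(goal([.42,-.178,.10],Rd),goal([.42,-.178,.028],Rd))
E
```

```text
[-0.0024, -0.0642, 0.1002, 0.0001, 0.0006, 0.0005] [-0.0022, -0.0643, 0.2202, 0.0001, 0.0006, 0.0005]
```

View pics/c7.png

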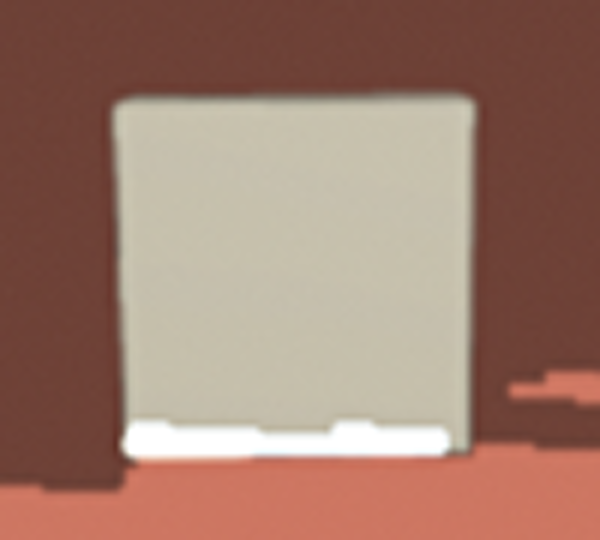

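Call:
move_arm --pt "-0.002 -0.064 0.05 0 0 0 1" --pt "-0.002 -0.064 0.1 0 0 0 1" --pt "-0.002 -0.064 0.15 0 0 0 1" --pt "-0.002 -0.064 0.19 0 0 0 1" --pt "-0.002 -0.064 0.21 0 0 0 1" --pt "-0.002 -0.064 0.22 0 0 0 1" --pt "-0.002 -0.064 0.22 0 0 0 1" --pt "-0.002 -0.064 0.22 0 0 0 1"

```text
time_s: 8.25
position: [0.419, -0.1781, 0.0283]
ee_rot: [3.139, 0.105, -0.004]
force: [0.5, 0.1, 0.2]
opening: 0.0871
```

Call:
move_arm --pt "0 0 0 0 0 0 0.3" --pt "0 0 0 0 0 0 0.2" --pt "0 0 0 0 0 0 0.1" --pt "0 0 0 0 0 0 -1" --pt "0 0 0 0 0 0 -1" --pt "0 0 0 0 0 0 -1" --pt "0 0 0 0 0 0 -1" --pt "0 0 0 0 0 0 -1"

```text
time_s: 9.05
position: [0.4187, -0.1784, 0.0282]
ee_rot: [3.139, 0.104, -0.003]
force: [1.2, -1.0, 3.0]
opening: 0.0498
```

```bash
python3 - <<'E'
from h import *
o=robot.get_obs();print(o["position"],o["opening"],o["force"],o["ee_rot"])
W=optics.camera_model("wrist");im=optics.get_image("wrist")[...,::-1].copy();cv2.imwrite("pics/wrist8.png",im)
print("foot proj",proj(W,o["position"]+R.from_rotvec(o["ee_rot"]).apply([0,-.025,.006])))
S=optics.get_image("scene")[150:250,200:340,::-1];cv2.imwrite("pics/s8.png",cv2.resize(S,None,fx=5,fy=5))
E
```

```text
[ 0.4187443  -0.17839574  0.02821932] 0.04982740262635065 [ 1.19126301 -0.95550749  2.97154   ] [ 3.13923741  0.1040491  -0.00320882]
foot proj [322.40948268 205.53434727]
```

View pics/wrist8.png

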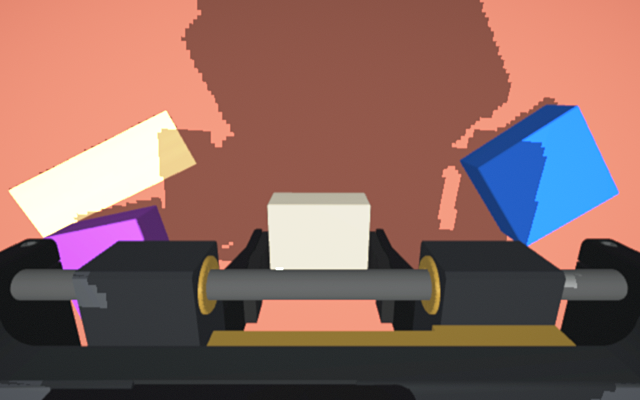

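View pics/s8.png

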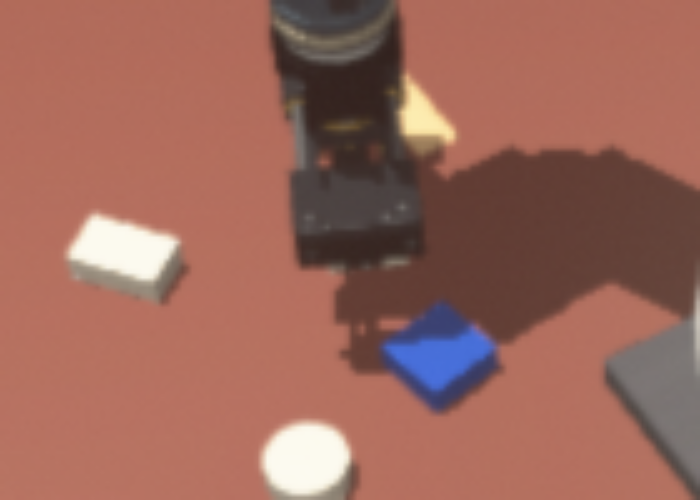

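```bash
cat >> h.py <<'E'
Cp=C+.0016*lt
E
python3 - <<'E'
from h import *
o=robot.get_obs();Rd=R.from_rotvec(o["ee_rot"])
print(goal([.43,-.16,.24],Rd)); print(goal(Cp+.11*n,facerot(0)),Cp+.11*n)
E
```

```text
[0.02, -0.0292, -0.353, 0.0, 0.0, 0.0]
[0.4145, -0.3195, -0.2861, 0.1645, -0.0325, -0.124] [0.6545574  0.02943793 0.19926279]
```

Call:
move_arm --pt "0 0 -0.02 0 0 0 -1" --pt "0 0 -0.06 0 0 0 -1" --pt "0 0 -0.13 0 0 0 -1" --pt "0 -0.01 -0.2 0 0 0 -1" --pt "0.01 -0.02 -0.27 0 0 0 -1" --pt "0.02 -0.03 -0.35 0 0 0 -1" --pt "0.02 -0.03 -0.35 0 0 0 -1" --pt "0.02 -0.03 -0.35 0 0 0 -1"

```text
time_s: 9.95
position: [0.4292, -0.1589, 0.2391]
ee_rot: [3.139, 0.105, -0.003]
force: [0.0, 0.3, -1.5]
opening: 0.0496
```

```bash
python3 - <<'E'
from h import *
o=robot.get_obs();print(o["position"],o["opening"],o["force"]);print(goal(Cp+.11*n,facerot(0)))
E
```

```text
[ 0.42922953 -0.15885548  0.2390967 ] 0.049641066401501836 [ 0.00935001  0.2807373  -1.50726211]
[0.3959, -0.288, 0.0653, 0.1646, -0.0324, -0.1237]
```

Call:
move_arm --pt "0.06 -0.04 0.01 0.03 -0.006 -0.025 -1" --pt "0.12 -0.085 0.02 0.06 -0.012 -0.045 -1" --pt "0.18 -0.13 0.03 0.085 -0.017 -0.065 -1" --pt "0.24 -0.174 0.04 0.11 -0.022 -0.084 -1" --pt "0.3 -0.218 0.05 0.135 -0.027 -0.102 -1" --pt "0.36 -0.262 0.06 0.155 -0.031 -0.118 -1" --pt "0.396 -0.288 0.065 0.1646 -0.0324 -0.1237 -1" --pt "0.396 -0.288 0.065 0.1646 -0.0324 -0.1237 -1"

```text
time_s: 10.75
position: [0.6553, 0.0309, 0.1933]
ee_rot: [-2.551, -0.603, 0.17]
force: [-0.7, 0.2, -1.4]
opening: 0.0493
```

```bash
python3 - <<'E'
from h import *
o=robot.get_obs();print(o["joint_positions"].round(3),o["opening"],o["force"]);print(goal(Cp+.11*n,facerot(0)));print(goal(Cp+.05*n,facerot(0)))
E
```

```text
[-0.289  0.759  1.215  0.374  1.554 -0.834] 0.049338651490571137 [-0.74006731  0.19432599 -1.37284488]
[-0.0023, -0.0036, -0.0094, -0.002, 0.0016, -0.0003]
[-0.0018, -0.003, 0.0906, -0.002, 0.0016, -0.0003]
```

Call:
move_arm --pt "-0.002 -0.003 0.03 -0.002 0.0016 0 -1" --pt "-0.002 -0.003 0.06 -0.002 0.0016 0 -1" --pt "-0.002 -0.003 0.085 -0.002 0.0016 0 -1" --pt "-0.002 -0.003 0.085 -0.002 0.0016 0 -1" --pt "-0.002 -0.003 0.085 -0.002 0.0016 0 -1"

```text
time_s: 11.25
position: [0.6407, 0.0521, 0.1541]
ee_rot: [-2.561, -0.601, 0.159]
force: [-0.8, 0.2, -1.5]
opening: 0.0494
```

```bash
python3 - <<'E'
from h import *
o=robot.get_obs();print(o["opening"],o["force"],goal(Cp+.05*n,facerot(0)))
im=optics.get_image("wrist")[...,::-1].copy();cv2.imwrite("pics/wrist9.png",im)
cv2.imwrite("pics/c9.png",cv2.resize(im[120:280,220:420],None,fx=4,fy=3.7,interpolation=cv2.INTER_CUBIC))
S=optics.get_image("scene")[140:270,310:480,::-1];cv2.imwrite("pics/s9.png",cv2.resize(S,None,fx=4.5,fy=4.5,interpolation=cv2.INTER_CUBIC))
E
```

```text
0.04936680113272776 [-0.82951794  0.15282093 -1.51482697] [0.0037, 0.0006, 0.0127, 0.001, -0.0009, -0.0009]
```

View pics/c9.png

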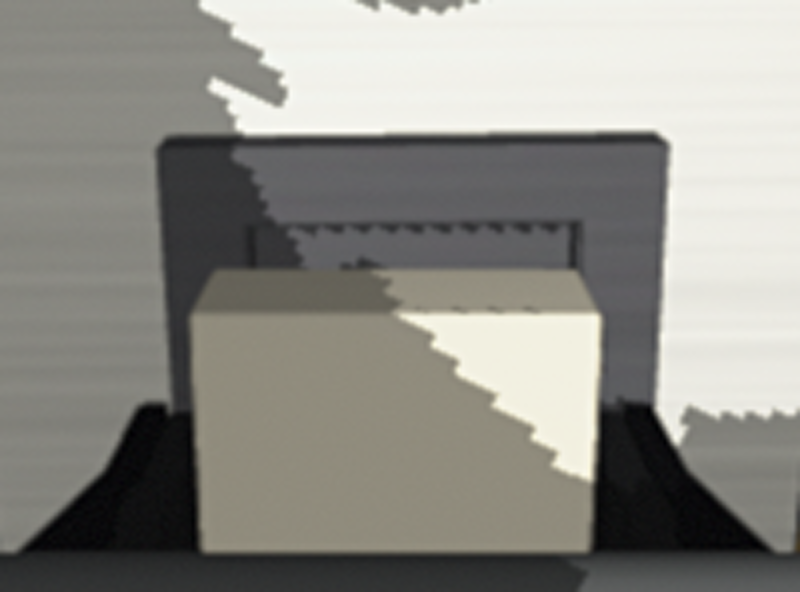

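View pics/s9.png

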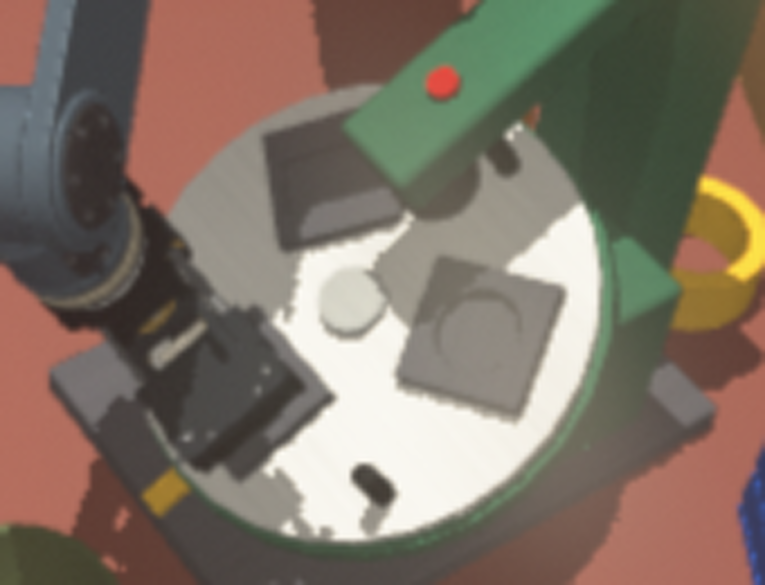

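```bash
python3 - <<'E'
from h import *
o=robot.get_obs();W=optics.camera_model("wrist");Rt=R.from_rotvec(o["ee_rot"]);P=o["position"]
h=(P-C)@n
T=lambda y,z:proj(W,P+Rt.apply([0,y,z]))
print("h",h,"foot bottom rear",T(-.025,.0282),"foot top rear",T(-.025,.0062))
y0=-(P-C)@fd
print("C in tool y",y0,"cav rear",T(y0-.026,h),"block rear",T(y0-.04,h),"block rear low",T(y0-.04,h+.013), "px per mm",(T(.001,h)-T(0,h)))
E
```

```text
h 0.05921786742204566 foot bottom rear [323.06924803 195.05147541] foot top rear [323.66368495 207.80872086]
C in tool y 0.00013854641619342738 cav rear [322.43639865 180.07933944] block rear [322.49754833 158.34000345] block rear low [322.27329229 154.91409018] px per mm [-0.00400225  1.42283944]
```

```bash
python3 - <<'E'
from h import *
for i in range(6):
    o=robot.get_obs();W=optics.camera_model("wrist");Rt=R.from_rotvec(o["ee_rot"])
    print(o["time_s"],o["position"].round(4),(Rt.inv().apply(W["xyz"]-o["position"])).round(4),(Rt.inv()*R.from_rotvec(W["attitude"])).as_rotvec().round(4),W["xyz"].round(4))
    if i>1: optics.get_image("top")
E
```

```text
11.35 [0.6421 0.0517 0.1554] [-0.0025 -0.0762 -0.1463] [-2.84e-01 -1.00e-04  6.00e-04] [0.6421 0.0447 0.3202]
11.35 [0.6421 0.0517 0.1554] [-0.0025 -0.0762 -0.1463] [-2.84e-01 -1.00e-04  6.00e-04] [0.6421 0.0447 0.3202]
11.35 [0.6421 0.0517 0.1554] [-0.0025 -0.0762 -0.1463] [-2.84e-01 -1.00e-04  6.00e-04] [0.6421 0.0447 0.3202]
11.4 [0.6424 0.0517 0.1556] [-0.0024 -0.0762 -0.1463] [-2.839e-01 -1.000e-04  5.000e-04] [0.6423 0.0447 0.3204]
11.45 [0.6424 0.0519 0.1557] [-0.0024 -0.0761 -0.1463] [-2.84e-01 -1.00e-04  6.00e-04] [0.6423 0.0448 0.3206]
11.5 [0.6425 0.0519 0.1558] [-0.0024 -0.0762 -0.1463] [-2.84e-01 -1.00e-04  5.00e-04] [0.6423 0.0449 0.3206]
```

Call:
move_arm --pt "0 0 0 0 0 0 -1" --pt "0 0 0 0 0 0 -1" --pt "0 0 0 0 0 0 -1" --pt "0 0 0 0 0 0 -1" --pt "0 0 0 0 0 0 -1"

```text
time_s: 12.05
position: [0.642, 0.0526, 0.1551]
ee_rot: [-2.561, -0.603, 0.155]
force: [0.2, 0.1, -1.1]
opening: 0.0493
```

```bash
python3 - <<'E'
from h import *
o=robot.get_obs();W=optics.camera_model("wrist");im=optics.get_image("wrist")[...,::-1].copy();cv2.imwrite("pics/wrist10.png",im)
print(o["position"],goal(Cp+.05*n,facerot(0)))
Rt=R.from_rotvec(o["ee_rot"]);P=o["position"]
h=(P-C)@n;T=lambda y,z:proj(W,P+Rt.apply([0,y,z])).round(2)
y0=-(P-C)@fd
print("h",h,"foot bottom rear",T(-.025,.0282),"foot top rear",T(-.025,.0062),"C in tool y",y0,"cav rear",T(y0-.026,h),"block rear",T(y0-.04,h))
cv2.imwrite("pics/c10.png",cv2.resize(im[150:270,235:405],None,fx=4.6,fy=4.6,interpolation=cv2.INTER_CUBIC))
E
```

```text
[0.64197315 0.05261853 0.15506375] [0.0014, 0.0012, 0.0142, 0.0015, -0.0016, -0.0003]
h 0.05854163211401504 foot bottom rear [323.07 195.04] foot top rear [323.66 207.8 ] C in tool y 0.0007304171387702326 cav rear [322.44 181.23] block rear [322.51 159.46]
```

View pics/c10.png

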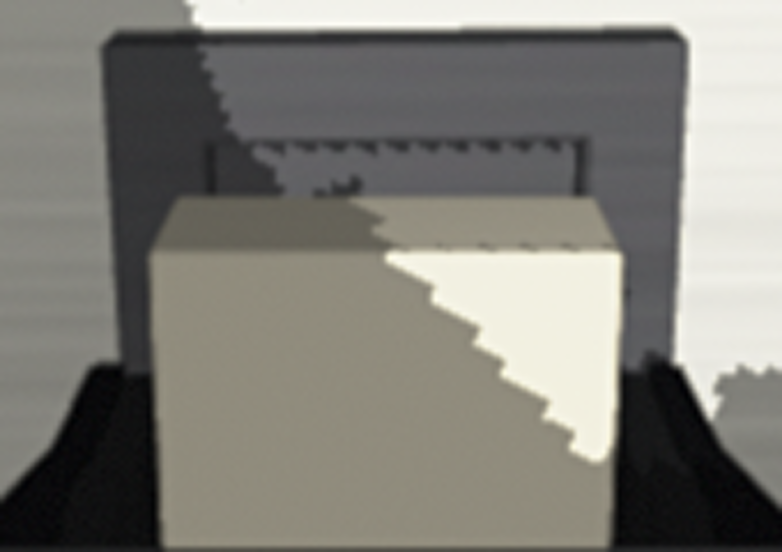

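Call:
move_arm --pt "0.0028 0.0034 0.01 0.0015 -0.0016 -0.001 -1" --pt "0.0028 0.0034 0.02 0.0015 -0.0016 -0.001 -1" --pt "0.0028 0.0034 0.03 0.0015 -0.0016 -0.001 -1" --pt "0.0028 0.0034 0.04 0.0015 -0.0016 -0.001 -1" --pt "0.0028 0.0034 0.044 0.0015 -0.0016 -0.001 -1" --pt "0.0028 0.0034 0.044 0.0015 -0.0016 -0.001 -1" --pt "0.0028 0.0034 0.044 0.0015 -0.0016 -0.001 -1" --pt "0.0028 0.0034 0.044 0.0015 -0.0016 -0.001 -1"

```text
time_s: 12.9
position: [0.6388, 0.0634, 0.1314]
ee_rot: [-2.557, -0.607, 0.16]
force: [0.8, -0.4, -1.5]
opening: 0.0497
```

```bash
python3 - <<'E'
from h import *
o=robot.get_obs();W=optics.camera_model("wrist");im=optics.get_image("wrist")[...,::-1].copy()
P=o["position"]-C;print([float(P@k).__round__(4) for k in(fd,lt,n)],o["force"].round(2),goal(C+.0255*n,facerot(0)))
cv2.imwrite("pics/c11.png",cv2.resize(im[150:270,235:405],None,fx=4.6,fy=4.6,interpolation=cv2.INTER_CUBIC))
E
```

```text
[0.0016, 0.0027, 0.0326] [ 0.77 -0.39 -1.47] [-0.0045, -0.0026, 0.0118, 0.0002, -0.0002, 0.0008]
```

View pics/c11.png

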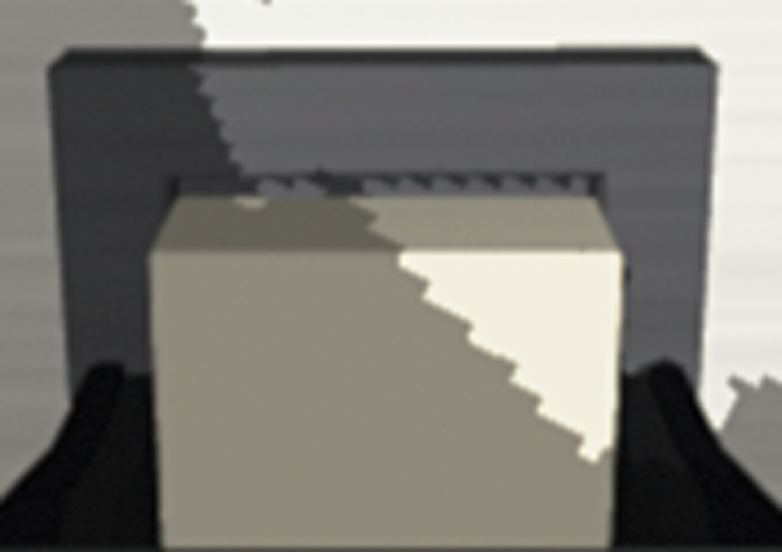

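Call:
move_arm --pt "0 0 0.003 0 0 0 -1" --pt "0 0 0.006 0 0 0 -1" --pt "0 0 0.009 0 0 0 -1" --pt "0 0 0.012 0 0 0 -1" --pt "0 0 0.012 0 0 0 -1" --pt "0 0 0.012 0 0 0 -1"

```text
time_s: 13.55
position: [0.6369, 0.0668, 0.1248]
ee_rot: [-2.556, -0.607, 0.161]
force: [-0.4, -0.2, -0.8]
opening: 0.0496
```

```bash
python3 - <<'E'
from h import *
o=robot.get_obs();im=optics.get_image("wrist")[...,::-1].copy()
P=o["position"]-C;print([float(P@k).__round__(4) for k in(fd,lt,n)],[float(o["force"]@k).__round__(2) for k in(fd,lt,n)],o["torque"].round(3))
cv2.imwrite("pics/c12.png",cv2.resize(im[150:270,235:405],None,fx=4.6,fy=4.6,interpolation=cv2.INTER_CUBIC))
E
```

```text
[0.0014, 0.0025, 0.0249] [0.37, -0.42, -0.71] [-0.422 -0.189 -0.033]
```

View pics/c12.png

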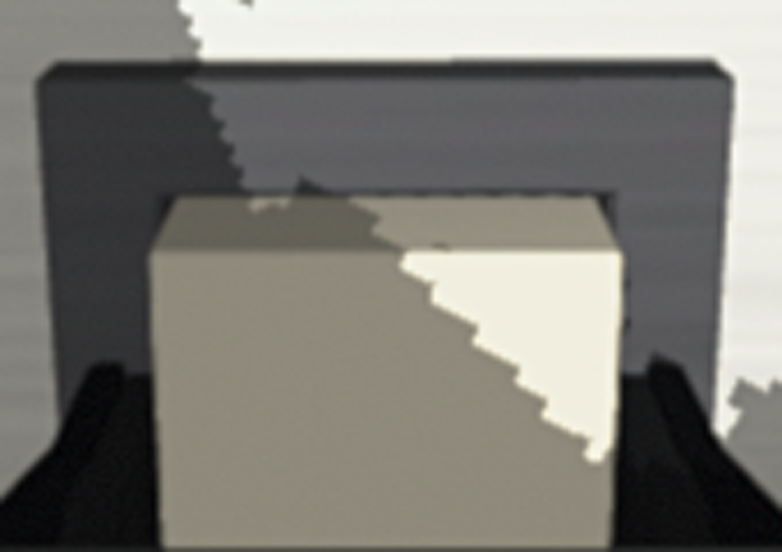

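Call:
move_arm --pt "0 0 0.002 0 0 0 -1" --pt "0 0 0.004 0 0 0 -1" --pt "0 0 0.006 0 0 0 -1" --pt "0 0 0.006 0 0 0 -1" --pt "0 0 0.006 0 0 0 -1" --pt "0 0 0.006 0 0 0 -1"

```text
time_s: 14.2
position: [0.6361, 0.0683, 0.1218]
ee_rot: [-2.556, -0.607, 0.161]
force: [0.4, -0.3, -1.1]
opening: 0.0494
```

```bash
cat > st.py <<'E'
from h import *
import sys
o=robot.get_obs();im=optics.get_image("wrist")[...,::-1].copy()
P=o["position"]-C;print([float(P@k).__round__(4) for k in(fd,lt,n)],[float(o["force"]@k).__round__(2) for k in(fd,lt,n)],o["torque"].round(3))
cv2.imwrite(sys.argv[1],cv2.resize(im[150:270,235:405],None,fx=4.6,fy=4.6,interpolation=cv2.INTER_CUBIC))
E
python3 st.py pics/c13.png
```

```text
[0.0015, 0.0025, 0.0214] [0.93, 0.26, -0.76] [-0.421 -0.158  0.041]
```

View pics/c13.png

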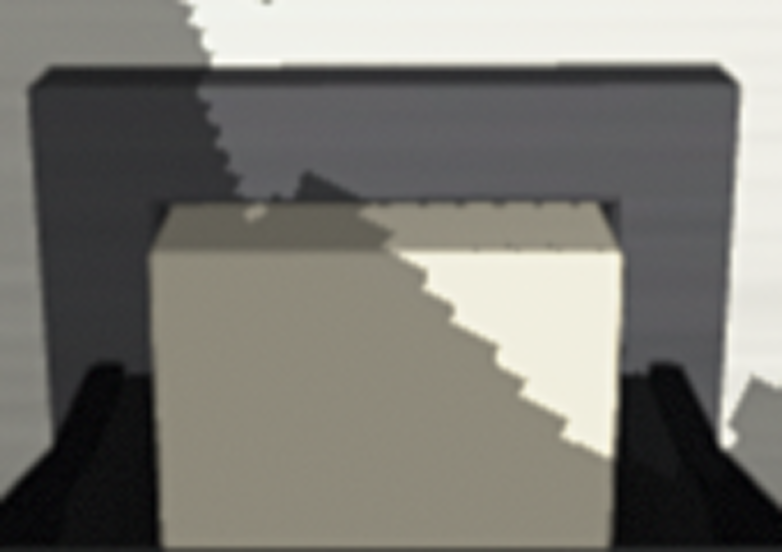

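Call:
move_arm --pt "0 0 0.002 0 0 0 -1" --pt "0 0 0.004 0 0 0 -1" --pt "0 0 0.006 0 0 0 -1" --pt "0 0 0.006 0 0 0 -1" --pt "0 0 0.006 0 0 0 -1" --pt "0 0 0.006 0 0 0 -1"

```text
time_s: 14.85
position: [0.6355, 0.0696, 0.1194]
ee_rot: [-2.556, -0.608, 0.161]
force: [-0.4, -2.4, 5.6]
opening: 0.0496
```

```bash
python3 st.py pics/c14.png
```

```text
[0.0014, 0.0026, 0.0186] [-1.11, -1.46, 5.8] [-0.403  0.257  0.141]
```

View pics/c14.png

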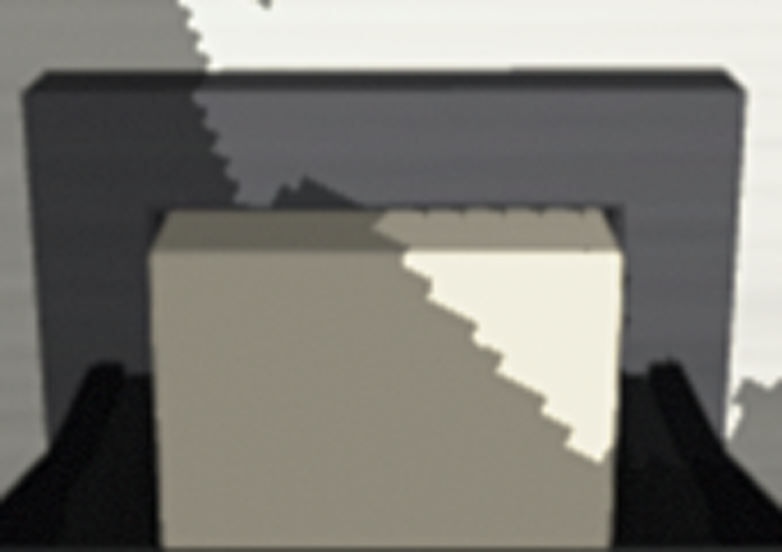

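Call:
move_arm --pt "0 0 0.001 0 0 0 -1" --pt "0 0 0.002 0 0 0 -1" --pt "0 0 0.002 0 0 0 -1" --pt "0 0 0.002 0 0 0 -1" --pt "0 0 0.002 0 0 0 -1"

```text
time_s: 15.4
position: [0.6355, 0.0696, 0.1194]
ee_rot: [-2.557, -0.608, 0.16]
force: [0.3, -4.2, 9.1]
opening: 0.0496
```

```bash
python3 st.py pics/c15.png
```

```text
[0.0015, 0.0026, 0.0186] [-1.16, -1.57, 9.8] [-0.362  0.615  0.294]
```

View pics/c15.png

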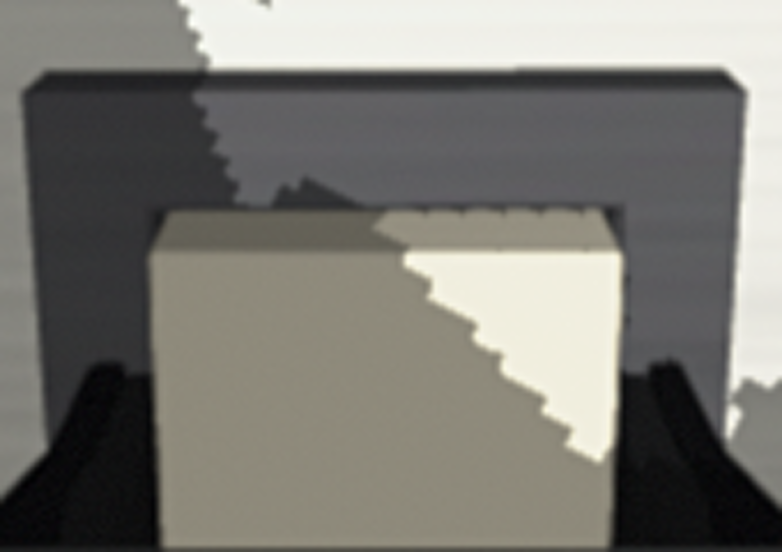

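Call:
move_arm --pt "0 0 0 0 0 0 0.2" --pt "0 0 0 0 0 0 0.3" --pt "0 0 0 0 0 0 0.4" --pt "0 0 0 0 0 0 0.5" --pt "0 0 0 0 0 0 0.5" --pt "0 0 0 0 0 0 0.5"

```text
time_s: 16.05
position: [0.6357, 0.0705, 0.1178]
ee_rot: [-2.557, -0.607, 0.159]
force: [3.4, -0.2, 2.8]
opening: 0.0646
```

```bash
python3 st.py pics/c16.png
```

```text
[0.0017, 0.0031, 0.0169] [0.06, 3.0, 3.3] [-0.254 -0.408 -0.207]
```

View pics/c16.png

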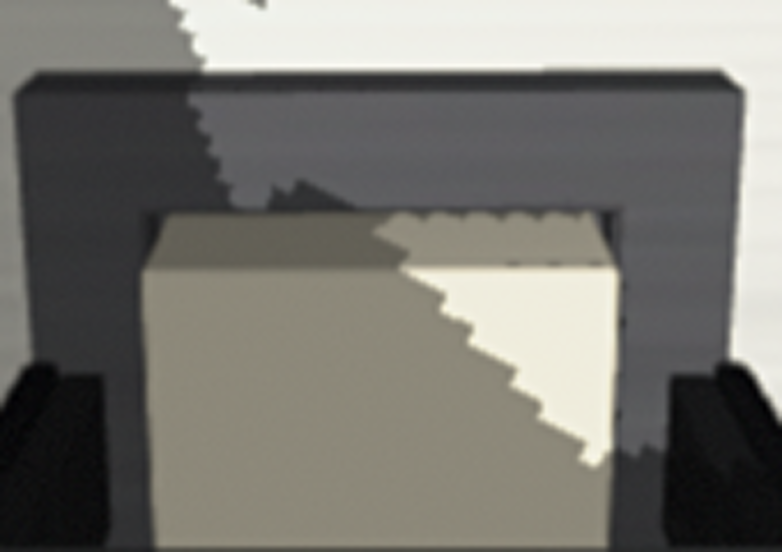

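Call:
move_arm --pt "0 0 -0.01 0 0 0 0.6" --pt "0 0 -0.03 0 0 0 0.6" --pt "0 0 -0.07 0 0 0 0.6" --pt "0 0.03 -0.12 0 0 0 0.6" --pt "0 0.0667 -0.19 0 0 0 0.6" --pt "0 0.0667 -0.19 0 0 0 0.6" --pt "0 0.0667 -0.19 0 0 0 0.6" --pt "0 0.0667 -0.19 0 0 0 0.6"

```text
time_s: 16.9
position: [0.6747, -0.0108, 0.1957]
ee_rot: [-2.554, -0.607, 0.165]
force: [-0.6, 0.3, -0.1]
opening: 0.0694
```

```bash
python3 - <<'E'
from h import *
o=robot.get_obs();W=optics.camera_model("wrist");im=optics.get_image("wrist")[...,::-1].copy()
P=o["position"]-C;print([float(P@k).__round__(4) for k in(fd,lt,n)],o["force"])
np.save("W17.npy",W,allow_pickle=True);cv2.imwrite("pics/wrist17.png",im)
u,v=proj(W,C).astype(int);print(u,v)
cv2.imwrite("pics/c17.png",cv2.resize(im[max(v-60,0):v+60,u-80:u+80],None,fx=4.9,fy=4.9,interpolation=cv2.INTER_CUBIC))
S=optics.get_image("scene")[:,:,::-1];cv2.imwrite("pics/scene17.png",S)
cv2.imwrite("pics/s17.png",cv2.resize(S[150:270,310:470],None,fx=4.8,fy=4.8,interpolation=cv2.INTER_CUBIC))
E
```

```text
[0.0407, 0.0016, 0.1294] [-0.55963643  0.32633214 -0.08239327]
319 142
```

View pics/c17.png

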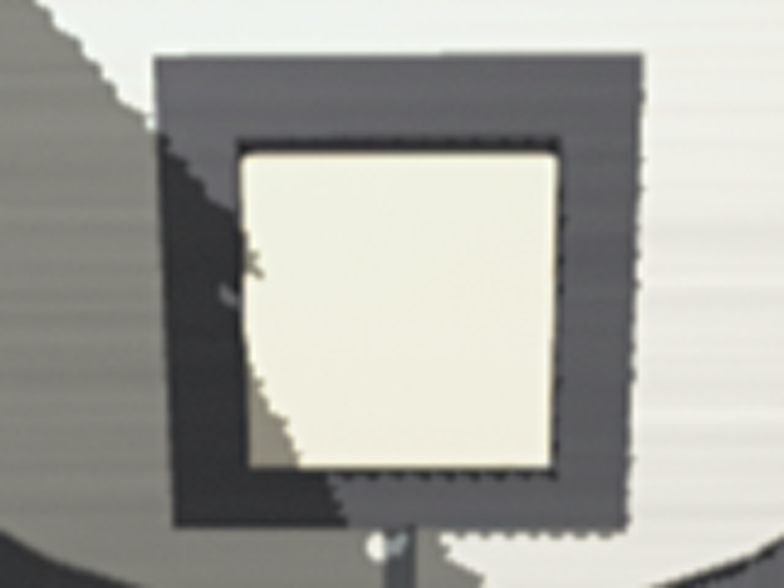

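View pics/s17.png

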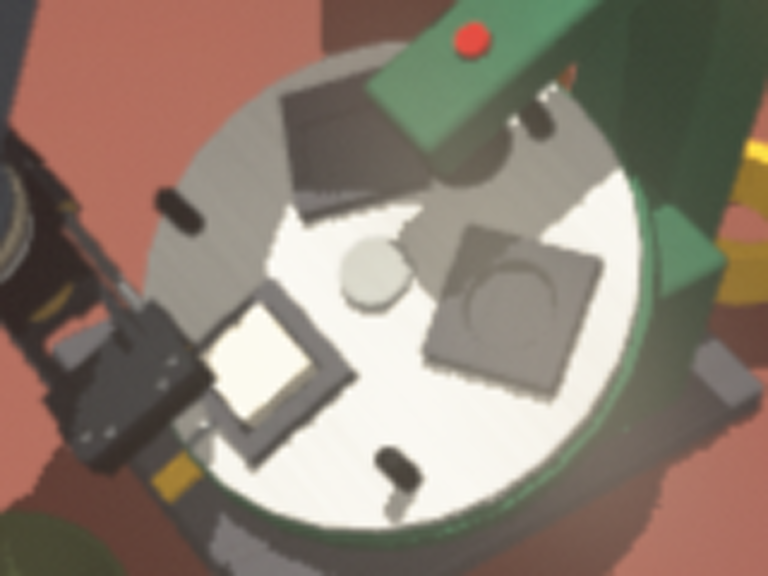

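Call:
move_arm --pt "-0.17 0 0 0 0 0 0.6" --pt "-0.17 0 0 0 0 0 0.6" --pt "-0.17 0 0 0 0 0 0.6" --pt "-0.17 0 0 0 0 0 0.6" --pt "-0.17 0 0 0 0 0 0.6" --pt "-0.17 0 0 0 0 0 0.6"

```text
time_s: 17.6
position: [0.5862, -0.0566, 0.1962]
ee_rot: [-2.556, -0.61, 0.16]
force: [1.3, -1.2, -0.4]
opening: 0.0696
```

```bash
python3 - <<'E'
from h import *
W=optics.camera_model("wrist");im=optics.get_image("wrist")[...,::-1].copy()
np.save("W18.npy",W,allow_pickle=True);cv2.imwrite("pics/wrist18.png",im)
u,v=proj(W,C).astype(int);print(u,v)
cv2.imwrite("pics/c18.png",cv2.resize(im[max(v-60,0):v+60,u-80:u+80],None,fx=4.9,fy=4.9,interpolation=cv2.INTER_CUBIC))
E
```

```text
439 141
```

View pics/c18.png

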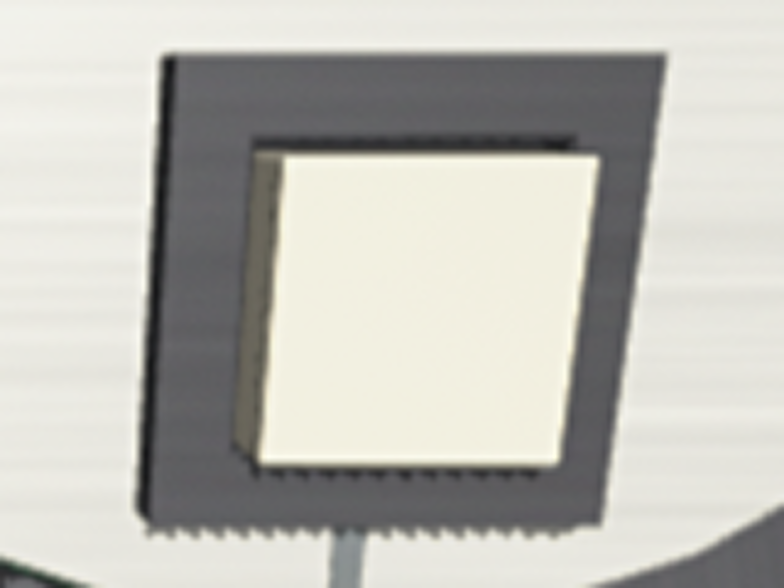

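```bash
python3 - <<'E'
from h import *
A=np.load("W17.npy",allow_pickle=True).item();B=np.load("W18.npy",allow_pickle=True).item()
s=lambda u0,v0:(lambda x,y:(u0+(x+.5)/4.9-.5,v0+(y+.5)/4.9-.5))
sa=s(239,82);sb=s(359,81)
nn=[];cc=[]
for nm,a,b in(("block",((155,56),(642,55),(628,527),(174,526)),((176,56),(666,54),(602,526),(148,526))),
 ("foot",((239,153),(557,153),(551,468),(249,468)),((283,155),(600,155),(560,466),(259,466)))):
    P=np.array([tri([(A,*sa(*p)),(B,*sb(*q))])[0] for p,q in zip(a,b)])
    c=P.mean(0);x=P[1]-P[0]+P[2]-P[3];y=P[3]-P[0]+P[2]-P[1];k=-np.cross(x,y);k/=np.linalg.norm(k);nn.append(k);cc.append(c)
    print(nm,c.round(4),"n",k.round(3),[np.linalg.norm(P[i]-P[i-1]).round(4) for i in range(4)],"h",[round(float((p-C)@n),4) for p in P])
d=cc[1]-cc[0];print("foot top rel block fd,lt,n",[round(float(d@k),4) for k in(fd,lt,n)],"tilt",np.arccos(nn[0]@nn[1]))
E
```

```text
block [0.6286 0.0779 0.1035] n [ 0.21  -0.453  0.866] [np.float64(0.0794), np.float64(0.0793), np.float64(0.0795), np.float64(0.08)] h [-0.0013, 0.0004, -0.0, -0.0007]
foot [0.6318 0.0713 0.115 ] n [ 0.225 -0.448  0.865] [np.float64(0.0505), np.float64(0.05), np.float64(0.0505), np.float64(0.0501)] h [0.0132, 0.0132, 0.0131, 0.0131]
foot top rel block fd,lt,n [0.0006, -0.0001, 0.0136] tilt 0.01615120679434005
```

```bash
python3 - <<'E'
from h import *
o=robot.get_obs();print(o["time_s"],o["force"],abs(o["joint_vel"]).max());print(robot.hand_in())
E
```

```text
17.65 [ 0.82315905 -0.08197893 -0.52568026] 0.00447234923762553
the job is handed in; nothing more can be done
None
```

I turned the table about 60° clockwise by its front post, so the square die faces the yellow pointer. I then gripped the white square foot and lowered it along the die's normal until it touched the floor. Contact force was about 6–10 N. I released it, backed the arm clear and handed in at 17.65 s; no verdict was reported.

**Last checks, from two wrist views after release:**

| Check | Result |
|---|---|
| Foot top above the die's face | 13.1–13.6 mm (13 mm is fully home) |
| Foot centre relative to block centre | 0.6 mm radially, 0.1 mm tangentially |
| Tilt between foot and block | about 0.016 rad (limit 0.06) |
| Table angle | die, pointer and hub cap lined up within about 0.01 rad, judged by eye before the foot went in |
| Die centre before and after loading | same place to within 0.5 mm, so the table had not turned |
| Radial position relative to the nominal nest | not measured accurately; block roughly 83 mm from my rough hub estimate (85 mm nominal) |

**What disagreed:**
- The wrist camera's calibration was about 1.5 mm off sideways and about 1.3 mm off along the slope. I corrected for this by comparing the foot and the cavity in the same picture.
- My first two-view estimate of the hub was about 7 mm low. The wrist pictures replaced it for the placing.
- On release the foot slid about 1.8 mm down the slope inside the cavity. The arm sank about 1.7 mm, probably resting the fingertips lightly on the block at about 3 N until it backed off.

I did not re-measure the other objects on the bench at the end, but nothing I did came into contact with them.

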